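# Load glass strips onto the bar warmer and switch it on

## Task

Load every glass strip from the grooved board onto the bar warmer: slide each along its groove until it overhangs the board's front edge, pick it up by the overhanging end, and set it down gently, flat and square across both bars, sticking out about equally at both ends, well spread along the bars with a clear gap between neighbours; do not let a strip drop off the board onto the bench. When all the strips are lying on the warmer, push its switch lever fully over to on (away from the robot). Leave the paddle alone.

Things in the scene. Friction and masses are not known exactly. Their poses are not given: they have to be found in the camera images.
- board: fixed wooden stock board, 240 (x) x 276 (y) x 57 mm high; origin at the centre of its underside. Four straight grooves run along its x, centred at y = -102, -34, +34 and +102 mm, each 44 mm wide and 7 mm deep (floor at z = 50 mm), open at both ends. Its front edge, over which the strips are slid out, is at x = -120 mm (the side that faces the robot). The strips lie flush in the grooves and cannot be gripped there
- strip1_mid (a point): centre (half-way up) of a flat clear glass strip, 170 x 40 x 6 mm (x along its length, y across, z up), about 100 g; it lies in one of the board's four grooves. May be absent. All strips are alike
- strip2_mid (a point): centre (half-way up) of a flat clear glass strip, 170 x 40 x 6 mm (x along its length, y across, z up), about 100 g; it lies in one of the board's four grooves. May be absent. All strips are alike
- strip3_mid (a point): centre (half-way up) of a flat clear glass strip, 170 x 40 x 6 mm (x along its length, y across, z up), about 100 g; it lies in one of the board's four grooves. May be absent. All strips are alike
- strip4_mid (a point): centre (half-way up) of a flat clear glass strip, 170 x 40 x 6 mm (x along its length, y across, z up), about 100 g; it lies in one of the board's four grooves. May be absent. All strips are alike
- warmer: fixed bar warmer: a grey hot-plate base 150 (x) x 380 (y) x 25 mm high, origin at the centre of its underside, with two narrow level steel bars along its y at x = -40 and +40 mm, each 10 mm wide and 400 mm long, their tops at z = 60 mm and their undersides at z = 45 mm, on short posts at y = -180, 0 and +180 mm. Strips lie across both bars, along x, anywhere along the bars, well clear of one another (there is room for four at 100 mm from centre to centre)
- switch (a joint): switch lever angle in rad: about 0 (off, leaning to the switch box's -x, towards the robot) to 1.0 (fully on, leaning to its +x); it stays where it is left
- switch_tip (a point): the tip of the black switch lever, 80 mm long
- switch_base: grey box that carries the switch lever; origin at the centre of its underside; the lever swings in its x-z plane, towards its +x to switch on
- paddle_mid (a point): bystander: graphite paddle lying flat, 90 x 65 x 12 mm blade along its +x, 170 mm handle along its -x; origin where they meet, at mid height
Not all that is in view belongs to the job. Several things have the shape of the switch_base; the one meant has the colours described above.

How it is judged:
On the way, in this order (a step that is already met when the one before it is completed fails the run):
1. every strip lies flat across both bars of the warmer, let go, while the switch is still off (x of strip1_mid in the frame of warmer between -0.02 and 0.02 m and y of strip1_mid in the frame of warmer between -0.18 and 0.18 m and z of strip1_mid in the frame of warmer between 0.058 and 0.068 m and angle between each of strip1_mid, strip2_mid, strip3_mid, strip4_mid's own z axis and vertical below 0.1 rad and angle between the x axis of each of strip1_mid, strip2_mid, strip3_mid, strip4_mid and the x axis of warmer, either way round below 0.2 rad and contact force between the fingers and strip1 below 0.1 N and x of strip2_mid in the frame of warmer between -0.02 and 0.02 m and y of strip2_mid in the frame of warmer between -0.18 and 0.18 m and z of strip2_mid in the frame of warmer between 0.058 and 0.068 m and contact force between the fingers and strip2 below 0.1 N and x of strip3_mid in the frame of warmer between -0.02 and 0.02 m and y of strip3_mid in the frame of warmer between -0.18 and 0.18 m and z of strip3_mid in the frame of warmer between 0.058 and 0.068 m and contact force between the fingers and strip3 below 0.1 N and x of strip4_mid in the frame of warmer between -0.02 and 0.02 m and y of strip4_mid in the frame of warmer between -0.18 and 0.18 m and z of strip4_mid in the frame of warmer between 0.058 and 0.068 m and contact force between the fingers and strip4 below 0.1 N and horizontal distance between strip1_mid and strip2_mid above 0.05 m and horizontal distance between each of strip1_mid, strip2_mid and strip3_mid above 0.05 m and horizontal distance between each of strip1_mid, strip2_mid, strip3_mid and strip4_mid above 0.05 m and value of joint switch below 0.5 rad), for 0.2 s.
2. the switch lever is pushed fully over to on (value of joint switch above 0.85 rad), for 0.1 s.
At the end, for the whole second after the job is handed in: Every strip lies at rest and released across both bars: centred on them within 20 mm, its centre within 180 mm of the bars' middle, level within 0.1 rad, square within 0.2 rad, strips at least 10 mm apart (centres over 50 mm apart); the switch lever is beyond 0.85 rad (x of strip1_mid in the frame of warmer between -0.02 and 0.02 m and y of strip1_mid in the frame of warmer between -0.18 and 0.18 m and z of strip1_mid in the frame of warmer between 0.058 and 0.068 m and angle between each of strip1_mid, strip2_mid, strip3_mid, strip4_mid's own z axis and vertical below 0.1 rad and angle between the x axis of each of strip1_mid, strip2_mid, strip3_mid, strip4_mid and the x axis of warmer, either way round below 0.2 rad and contact force between the fingers and strip1 below 0.1 N and x of strip2_mid in the frame of warmer between -0.02 and 0.02 m and y of strip2_mid in the frame of warmer between -0.18 and 0.18 m and z of strip2_mid in the frame of warmer between 0.058 and 0.068 m and contact force between the fingers and strip2 below 0.1 N and x of strip3_mid in the frame of warmer between -0.02 and 0.02 m and y of strip3_mid in the frame of warmer between -0.18 and 0.18 m and z of strip3_mid in the frame of warmer between 0.058 and 0.068 m and contact force between the fingers and strip3 below 0.1 N and x of strip4_mid in the frame of warmer between -0.02 and 0.02 m and y of strip4_mid in the frame of warmer between -0.18 and 0.18 m and z of strip4_mid in the frame of warmer between 0.058 and 0.068 m and contact force between the fingers and strip4 below 0.1 N and horizontal distance between strip1_mid and strip2_mid above 0.05 m and horizontal distance between each of strip1_mid, strip2_mid and strip3_mid above 0.05 m and horizontal distance between each of strip1_mid, strip2_mid, strip3_mid and strip4_mid above 0.05 m and value of joint switch above 0.85 rad and linear speed of each of strip1, strip2, strip3, strip4 below 0.02 m/s); the robot touches nothing.
It fails at once if a strip drops off the board onto the bench ((height (world z) of strip1_mid below 0.02 m and horizontal distance between strip1_mid and board below 0.28 m) or (height (world z) of strip2_mid below 0.02 m and horizontal distance between strip2_mid and board below 0.28 m) or (height (world z) of strip3_mid below 0.02 m and horizontal distance between strip3_mid and board below 0.28 m) or (height (world z) of strip4_mid below 0.02 m and horizontal distance between strip4_mid and board below 0.28 m)).
It fails at once if a strip is dropped or slammed onto the warmer (over 40 N) (contact force between any of strip1, strip2, strip3, strip4 and warmer above 40 N).
It fails at once if the paddle is moved more than 30 mm (distance of paddle_mid from where it was at the start of the episode above 0.03 m).
Of strip1, strip2, strip3, strip4 only 3 to 4 are there at a start; the rules pass over those that are not, and their reading is None.
At some moment in a run one of strip1, strip2, strip3, strip4 may be knocked a few centimetres aside while the robot is not near it.
It also fails if it takes over 210 s, if anything falls off the work surface, if the arm or the gripper's body presses on something with over 40 N, if the wrist force passes 120 N, or if a joint passes its speed limit or range.

## Robot

A 6-joint arm with a two-finger parallel gripper is mounted at the origin on the work surface. World frame = base frame: x ahead of the robot, y to its left, z up, the work surface at z = 0. Lengths are in m, angles in rad, forces in N, time in s.
With the tool pointing down it reaches from about 0.35 to 0.775 m from the base axis. Payload 5.5 kg.
Tool frame: the origin (TCP) lies at the very end of the fingers, on their centre line; the grasp point (between the pads) lies manip.tcp_to_grasp behind it (manip.tcp_to_grasp is the distance from the TCP to the grasp point, in m); z points along the fingers, y is the direction in which the jaws open and shut (so a half turn about z gives the same grasp; the last joint's range is limited). The gripper opens to 85 mm and grips with 20 to 120 N. Pads are 22 mm wide; open, the fingers measure 114 mm over their backs; the gripper's body (76 mm by 85 mm) begins 54 mm behind the grasp point. The pads swing forward as they close: fully open they stand 13 mm farther back than shut.
Start: joints at [-1.256, 0.313, 0.046, 1.304, 0, 1.431], TCP at [0.253, -0.517, 0.231] pointing down, gripper open.
Joint ranges: [-2.76, 2.76], [-0.86, 1.69], [-1.03, 1.26], [-2.2, 2.34], [-1.47, 1.5], [-3.14, 3.14]. Speed limits (rad/s): [2.57, 2.57, 3.14, 3.14, 3.14, 3.14].

## Interface

Orientations are given as a rotation vector (axis times angle).
In Python, from plant import sensors, optics, job, manip gives the robot as it stands. The module is installed in compiled form; this text tells all that it offers.
- The arm moves only by the tool play_rows, never from a script. Its argument "rows" is text: rows parted by semicolons, each of 5 numbers parted by spaces: the finger opening in cm, from 0 to 8.54, then the shift along the tool's x, y, z in cm, then the turn about the tool's z in rad. A call has exactly 8 rows; each row is the pose to reach, as a shift and turn from the pose commanded when the call began, along the tool's axes at that moment; what a row does not reach only later rows make up. A row lasts 1/12 s, in which the tool goes at most 41.7 mm and 7.16 degrees, less where a joint would pass 70% of its speed; a pose out of reach is approached as far as the arm can. A call with a gripper value outside its range is refused whole. The fingers move at their own pace and stop on an object; "newtons" is the grip in N (left out, the last holds). Time passes only in rows, so rows that repeat a pose let the fingers close, or fill a call up. It gives the time, the measured TCP pose, the force and the opening at its end, in the units of the state.
- sensors.read_state(): the state, without advancing time (a new reading comes with each control period).
- optics.snapshot(name): name is "scene" or "top" or "wrist"; returns a dict with "image" (384x512x3 uint8, red, green, blue), "mtx" (3x3 intrinsics, pixels), "D" ([k1, k2, p1, p2, k3] as OpenCV has them; the pictures are not rectified), "R" (3x3) and "t" (3): a world point X has camera coordinates R X + t; the wrist camera has in their place "mount" (4x4, takes a point from camera to tool coordinates, whose origin is the TCP and whose axes are the flange's). Camera axes: x right, y down, z forward; pixel columns grow to the right and rows downward; lengths in m; the calibration is good to about 2 mm. A picture is of the moment at which its call begins: read the wrist's pose just before it. There is no depth.
- job.close_job(): hands the job in, once; it reports no verdict.
The state is a dict: "clock": time; "q": joint angles; "joint_velocities": joint speeds; "tau": joint torques, N m; "ee_pos": TCP position; "tool_rot": TCP orientation; "contact_force": force on the tool from outside, world axes, zero at the start; "moment": the same for the moment, N m; "width": finger opening in m.
Only numpy, scipy, OpenCV 4.12 (cv2) and the standard library are available. Lean on these libraries where they do the work, as an engineer would, in place of code of your own. Each camera call takes 0.05 s, during which the arm holds its last target.

## Working session

There is one attempt and no reset: what is moved stays moved. The work goes in short steps, Python scripts to look and compute and a tool call to move; the robot and the scene stay as the last step left them, time stands still between calls to the robot, and variables do not carry over. Pictures are saved under pics/ and viewed, and the job is handed in when it is done.

Besides the shell and the picture viewer there is one more tool, called after "Request:" by a JSON object that holds its "name" and its "arguments". play_rows: Moves the arm, as the interface text tells. Its arguments: {"type":"object","properties":{"rows":{"type":"string"},"newtons":{"type":"number"}},"required":["rows"]}

```bash
mkdir -p pics; cat > h.py <<'E'
import numpy as np, cv2
from plant import sensors, optics, job, manip
from scipy.spatial.transform import Rotation as Ro
def snap(n,f=None):
    st=sensors.read_state(); s=optics.snapshot(n)
    if n=="wrist":
        T=np.eye(4);T[:3,:3]=Ro.from_rotvec(st["tool_rot"]).as_matrix();T[:3,3]=st["ee_pos"]
        M=T@np.array(s["mount"]);Mi=np.linalg.inv(M);s["R"]=Mi[:3,:3];s["t"]=Mi[:3,3]
    s["R"]=np.array(s["R"]);s["t"]=np.array(s["t"]).ravel();s["mtx"]=np.array(s["mtx"]);s["D"]=np.array(s["D"])
    if f: cv2.imwrite("pics/"+f,s["image"][:,:,::-1])
    return s
def ray(s,uv,z):
    uv=np.array(uv,float).reshape(-1,1,2)
    p=cv2.undistortPoints(uv,s["mtx"],s["D"]).reshape(-1,2)
    d=np.c_[p,np.ones(len(p))]@s["R"]; c=-s["R"].T@s["t"]
    return c+d*((z-c[2])/d[:,2])[:,None]
def proj(s,X):
    return cv2.projectPoints(np.array(X,float).reshape(-1,1,3),cv2.Rodrigues(s["R"])[0],s["t"],s["mtx"],s["D"])[0].reshape(-1,2)
E
python3 - <<'E'
from h import *
print(sensors.read_state(),manip.tcp_to_grasp,dir(manip))
for n in["scene","top","wrist"]:
    s=snap(n,n+"0.png");print(n,-s["R"].T@s["t"])
    if n=="wrist":print(s["mount"])
E
```

```text
{'clock': 0.0, 'q': array([-1.25561287e+00,  3.14024728e-01,  4.49367102e-02,  1.30360285e+00,
       -9.23287636e-06,  1.43122514e+00]), 'joint_velocities': array([-0.0008834 ,  0.00049308, -0.00171322, -0.00048236,  0.00160554,
       -0.00264412]), 'tau': array([-7.11296543e-04, -4.80628252e+01,  2.98531562e+01,  1.96856959e-02,
       -1.07660874e-04, -4.21638106e-06]), 'ee_pos': array([ 0.25240082, -0.51604807,  0.23037776]), 'tool_rot': array([-3.05889318e+00, -7.07762414e-01,  2.75251069e-04]), 'contact_force': array([-0.27999971, -0.03386452, -0.92027108]), 'moment': array([-0.0063245 , -0.02637328,  0.07486857]), 'width': 0.08541362834096462} 0.0187 ['IKError', '__class__', '__delattr__', '__dict__', '__dir__', '__doc__', '__eq__', '__format__', '__ge__', '__getattribute__', '__getstate__', '__gt__', '__hash__', '__init__', '__init_subclass__', '__le__', '__lt__', '__module__', '__ne__', '__new__', '__reduce__', '__reduce_ex__', '__repr__', '__setattr__', '__sizeof__', '__str__', '__subclasshook__', '__weakref__', 'tcp_to_grasp']
scene [1.46015725 0.25977781 0.86834667]
top [ 0.53929401 -0.00871239  1.06505419]
wrist [ 0.31772208 -0.48390755  0.37311437]
[[ 5.90018180e-04 -9.57284238e-01 -2.89147954e-01  7.28267881e-02]
 [ 9.99999780e-01  6.52081869e-04 -1.18311905e-04 -4.95956331e-04]
 [ 3.01806261e-04 -2.89147821e-01  9.57284413e-01 -1.42588701e-01]
 [ 0.00000000e+00  0.00000000e+00  0.00000000e+00  1.00000000e+00]]
```

View pics/top0.png

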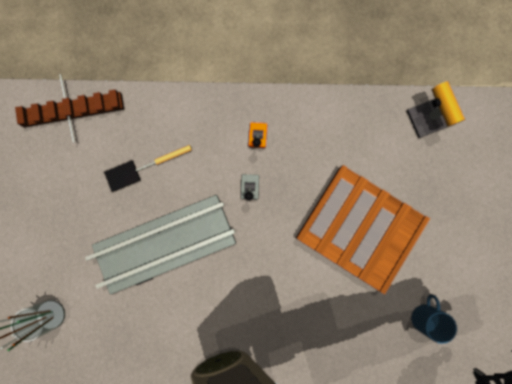

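View pics/scene0.png

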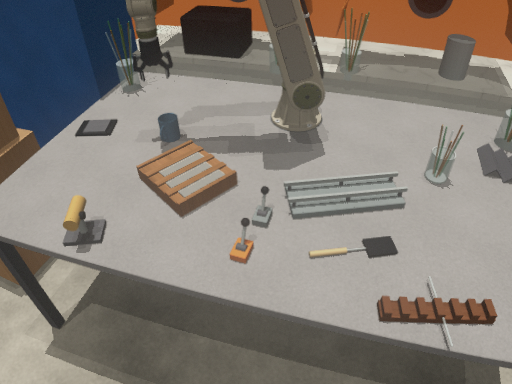

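View pics/wrist0.png

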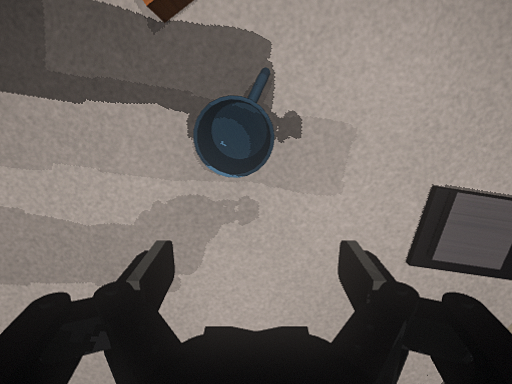

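```bash
python3 - <<'E'
import cv2
i=cv2.imread("pics/top0.png")
cv2.imwrite("pics/t_board.png",cv2.resize(i[155:305,280:440],None,fx=4.9,fy=4,interpolation=3)[:600,:784])
cv2.imwrite("pics/t_board.png",cv2.resize(i[155:305,280:440],None,fx=4,fy=4,interpolation=3))
cv2.imwrite("pics/t_warm.png",cv2.resize(i[110:300,80:275],None,fx=3,fy=3,interpolation=3))
s=cv2.imread("pics/scene0.png")
cv2.imwrite("pics/s_sw.png",cv2.resize(s[135:275,130:320],None,fx=4,fy=4,interpolation=3))
E
```

```text
(no output)
```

View pics/t_board.png

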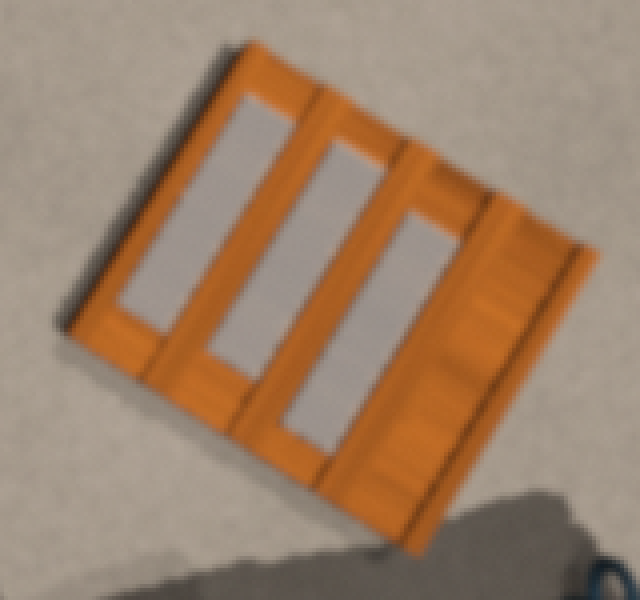

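View pics/t_warm.png

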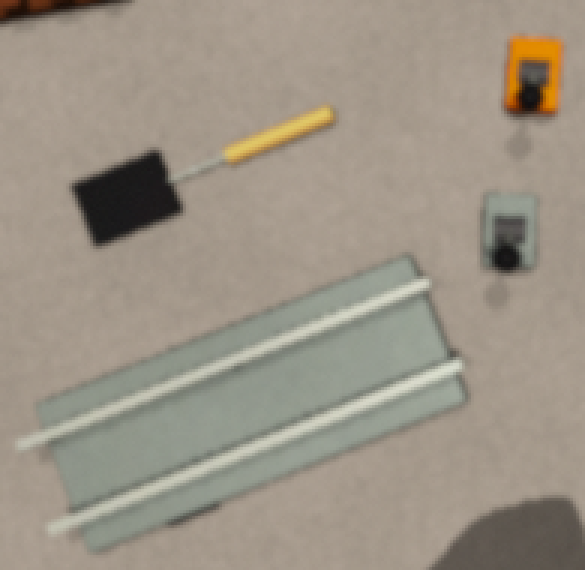

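View pics/s_sw.png

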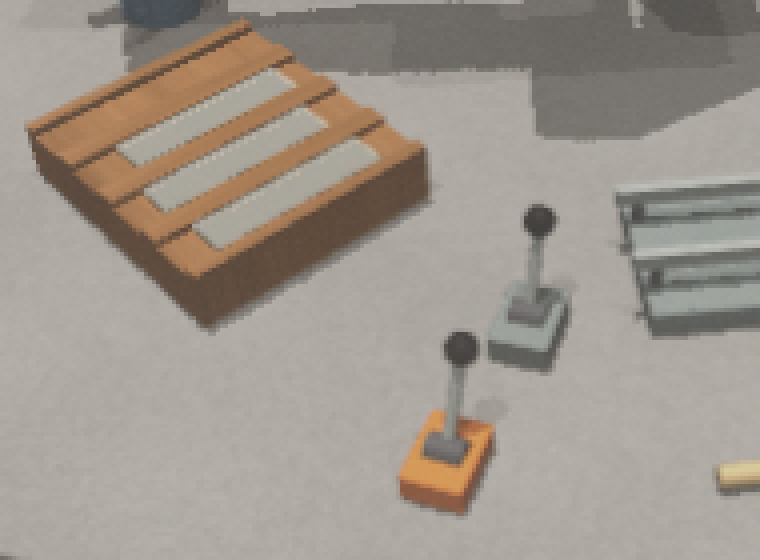

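```bash
cat > fit.py <<'E'
from h import *
def fit(model,pts):
    m=np.array(model,float);p=np.array(pts)[:,:2];mc=m.mean(0);pc=p.mean(0)
    H=(m-mc).T@(p-pc);th=np.arctan2(H[0,1]-H[1,0],H[0,0]+H[1,1])
    c,s=np.cos(th),np.sin(th);R=np.array([[c,-s],[s,c]]);t=pc-R@mc
    return t,th,np.abs((m@R.T+t)-p).max(0)
E
python3 - <<'E'
from fit import *
s=snap("top")
B=lambda a:np.array(a)/4+[280,155]-0.375
W=lambda a:np.array(a)/3+[80,110]-0.33
bp=ray(s,B([(250,42),(598,257),(418,553),(70,330)]),.057)
print("board",bp.round(4),fit([(.12,.138),(.12,-.138),(-.12,-.138),(-.12,.138)],bp))
for n,c in dict(A=[(248,95),(295,120),(165,333),(118,303)],B=[(335,140),(382,165),(253,380),(210,350)],C=[(412,210),(460,240),(330,452),(283,425)]).items():
    p=ray(s,B(c),.056);print(n,fit([(.085,.02),(.085,-.02),(-.085,-.02),(-.085,.02)],p))
p=ray(s,W([(17,445),(430,285),(50,528),(463,366)]),.06)
print("warmer",p.round(4),fit([(.04,.2),(.04,-.2),(-.04,.2),(-.04,-.2)],p))
print("sw",ray(s,W([(484,194),(537,194),(537,270),(484,270)]),.0),ray(s,W([(506,257)]),.1))
print("mug",ray(s,[(433,322)],.09))
E
```

```text
board [[ 0.7024 -0.2325  0.057 ]
 [ 0.56   -0.4684  0.057 ]
 [ 0.3595 -0.3463  0.057 ]
 [ 0.5029 -0.1117  0.057 ]] (array([ 0.5312044 , -0.28972334]), np.float64(-0.545595408363113), array([0.003023 , 0.0022271]))
A (array([ 0.58479507, -0.20388783]), np.float64(-0.5395231703741519), array([0.00214692, 0.00116911]))
B (array([ 0.55476958, -0.26415586]), np.float64(-0.5302128441811297), array([0.00212239, 0.00283049]))
C (array([ 0.50651127, -0.31578441]), np.float64(-0.5394389141929964), array([0.00163226, 0.00142148]))
warmer [[0.4343 0.4607 0.06  ]
 [0.5866 0.0917 0.06  ]
 [0.3612 0.4269 0.06  ]
 [0.514  0.0598 0.06  ]] (array([0.47400305, 0.25979504]), np.float64(0.3941365568929165), array([0.00111623, 0.00215042]))
sw [[ 0.67875264  0.04782285  0.        ]
 [ 0.67979233 -0.00350357  0.        ]
 [ 0.60608302 -0.0050524   0.        ]
 [ 0.60501375  0.0460275   0.        ]] [[0.61062715 0.02193186 0.1       ]]
mug [[ 0.29473995 -0.46011771  0.09      ]]
```

```bash
cat >> fit.py <<'E'
BO=np.array([.5312,-.2897]);BY=-.5415
WO=np.array([.474,.2598]);WY=.394
def w(o,y,p): 
    c,s=np.cos(y),np.sin(y);return o+np.array([[c,-s],[s,c]])@np.array(p)
def go(x,y,z,yaw):
    st=sensors.read_state();R=Ro.from_rotvec(st["tool_rot"]).as_matrix()
    d=(np.array([x,y,z])-st["ee_pos"])@R*100
    cy=np.arctan2(R[1,0],R[0,0]);t=(cy-yaw+np.pi)%(2*np.pi)-np.pi
    print("pos",st["ee_pos"].round(4),"yaw",cy.round(3),"clk",round(st["clock"],2),"F",st["contact_force"].round(1),"w",round(st["width"]*100,2));print("SHIFT cm",d.round(2),"turn",t.round(3))
E
python3 -c "
from fit import *
go(*w(BO,BY,(0.0,.03)),.28,BY+np.pi)"
```

```text
pos [ 0.2525 -0.5163  0.2307] yaw 0.455 clk 0.2 F [-0.9  0.  -0.4] w 8.55
SHIFT cm [37.51 -9.75 -4.91] turn -2.145
```

Request:
{"name": "play_rows", "arguments": {"rows": "2 4 -1 -2 -.12; 2 8 -2 -5 -.24; 2 12 -3 -5 -.36; 2 16 -4 -5 -.48; 2 20 -5 -5 -.6; 2 24 -6 -5 -.72; 2 28 -7 -5 -.84; 2 32 -8 -5 -.96"}}

```text
clock: 0.87
ee_pos: [0.4994, -0.3082, 0.2813]
tool_rot: [2.382, 2.048, -0.0]
contact_force: [0.4, -0.8, -0.4]
width: 0.02
```

```bash
python3 -c "
from fit import *
go(*w(BO,BY,(0.0,.03)),.28,BY+np.pi)"
```

```text
pos [ 0.4994 -0.3082  0.2813] yaw 1.421 clk 0.87 F [ 0.4 -0.8 -0.4] w 2.0
SHIFT cm [5.08 4.01 0.13] turn -1.18
```

Request:
{"name": "play_rows", "arguments": {"rows": "0 1 .5 0 -.12; 0 2 1 0 -.24; 0 3 1.5 0 -.36; 0 4 2 0 -.48; 0 5 3 0 -.6; 0 5.1 4 0 -.72; 0 5.1 4 0 -.84; 0 5.1 4 0 -.96"}}

```text
clock: 1.53
ee_pos: [0.5461, -0.2652, 0.2807]
tool_rot: [-1.165, -2.917, -0.0]
contact_force: [-1.0, 1.0, 0.3]
width: -0.0001
```

Request:
{"name": "play_rows", "arguments": {"rows": "0 0 0 0 -.11; 0 0 0 0 -.22; 0 0 0 0 -.22; 0 0 0 0 -.22; 0 0 0 0 -.22; 0 0 0 0 -.22; 0 0 0 0 -.22; 0 0 0 0 -.22"}}

```text
clock: 2.2
ee_pos: [0.5456, -0.2657, 0.2813]
tool_rot: [0.849, 3.024, -0.0]
contact_force: [-0.5, 0.6, 0.6]
width: -0.0003
```

```bash
python3 -c "
from fit import *
go(*w(BO,BY,(0.0,.03)),.28,BY+np.pi)
s=snap('wrist','w1.png')"
```

```text
pos [ 0.5456 -0.2657  0.2813] yaw 2.594 clk 2.2 F [-0.5  0.6  0.6] w -0.03
SHIFT cm [-0.    0.2   0.13] turn -0.006
```

View pics/w1.png

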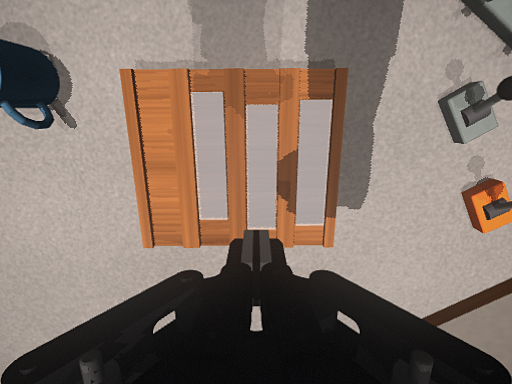

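```bash
python3 - <<'E'
from fit import *
s=snap('wrist')
bp=ray(s,[(120.5,69),(347.5,68),(142,248),(334,247)],.057)
t,th,e=fit([(-.12,-.138),(-.12,.138),(.12,-.138),(.12,.138)],bp);print("board",t,th,e)
c,si=np.cos(th),np.sin(th)
for n,q in dict(C=[(192,92.5),(223,92),(201,220),(228.5,220)],B=[(247,104),(277,104),(246,229),(275.5,229)],A=[(300.5,99),(332.5,100),(297.5,225.5),(322.5,225.5)]).items():
    p=ray(s,q,.056)[:,:2]-t; print(n,(p@np.array([[c,-si],[si,c]])).round(4).tolist())
E
```

```text
board [ 0.53115866 -0.28820138] -0.5431167507940428 [0.00105363 0.00139117]
C [[-0.0927, -0.0525], [-0.0932, -0.0141], [0.077, -0.0515], [0.0771, -0.0127]]
B [[-0.0789, 0.0154], [-0.0788, 0.053], [0.091, 0.0118], [0.0912, 0.0539]]
A [[-0.0846, 0.0822], [-0.0833, 0.1221], [0.0859, 0.0851], [0.086, 0.1206]]
```

```bash
sed -i 's/^BO=.*/BO=np.array([.5312,-.2885]);BY=-.5428/' fit.py; python3 -c "
from fit import *
go(*w(BO,BY,(0.111,.102)),.075,BY+np.pi)"
```

```text
pos [ 0.5456 -0.2657  0.2813] yaw 2.594 clk 2.3 F [ 0.6  0.2 -0.6] w -0.03
SHIFT cm [-11.01   7.55  20.63] turn -0.004
```

Request:
{"name": "play_rows", "arguments": {"rows": "0 -3 2 3 0; 0 -6 4 6 0; 0 -9 6 9 0; 0 -11 7.5 12 0; 0 -11 7.5 15 0; 0 -11 7.5 18 0; 0 -11 7.5 20.6 0; 0 -11 7.5 20.6 0"}}

```text
clock: 2.97
ee_pos: [0.6748, -0.2566, 0.0675]
tool_rot: [-0.845, -3.014, -0.004]
contact_force: [-1.4, 1.5, -0.8]
width: 0.0001
```

```bash
python3 -c "
from fit import *
go(*w(BO,BY,(0.111,.102)),.0525,BY+np.pi)
s=snap('wrist','w2.png')"
```

```text
pos [ 0.6748 -0.2566  0.0675] yaw 2.595 clk 2.97 F [-1.4  1.5 -0.8] w 0.01
SHIFT cm [-0.47  0.05  1.49] turn -0.004
```

View pics/w2.png

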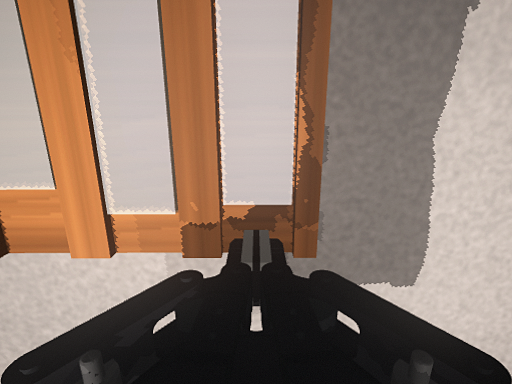

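Request:
{"name": "play_rows", "arguments": {"rows": "0 0 0 0 0; 0 0 0 0 0; 0 0 0 0 0; 0 0 0 0 0; 0 0 0 0 0; 0 0 0 0 0; 0 0 0 0 0; 0 0 0 0 0"}}

```text
clock: 3.68
ee_pos: [0.6786, -0.2589, 0.0755]
tool_rot: [0.848, 3.025, -0.0]
contact_force: [-1.2, -0.2, -0.0]
width: -0.0005
```

```bash
python3 -c "
from fit import *
go(*w(BO,BY,(0.111,.102)),.0525,BY+np.pi)"
```

```text
pos [ 0.6786 -0.2589  0.0755] yaw 2.595 clk 3.68 F [-1.2 -0.2 -0. ] w -0.05
SHIFT cm [-0.01  0.05  2.3 ] turn -0.004
```

Request:
{"name": "play_rows", "arguments": {"rows": "0 0 0 .4 0; 0 0 0 .8 0; 0 0 0 1.2 0; 0 0 0 1.5 0; 0 0 0 1.8 0; 0 0 0 2 0; 0 0 0 2.2 0; 0 0 0 2.3 0"}}

```text
clock: 4.35
ee_pos: [0.6785, -0.2588, 0.0519]
tool_rot: [-0.848, -3.025, -0.0]
contact_force: [0.7, 0.6, 0.5]
width: -0.0
```

Request:
{"name": "play_rows", "arguments": {"rows": "0 0 0 0 0; 0 0 0 0 0; 0 .2 0 0 0; 0 .4 0 0 0; 0 .6 0 0 0; 0 .8 0 0 0; 0 1.2 0 0 0; 0 1.6 0 0 0"}}

```text
clock: 5.02
ee_pos: [0.6647, -0.2504, 0.0524]
tool_rot: [0.848, 3.024, -0.0]
contact_force: [0.9, -0.7, 0.2]
width: -0.0
```

```bash
python3 -c "
from fit import *
go(*w(BO,BY,(0.011,.102)),.0525,BY+np.pi)
s=snap('wrist','w3.png')"
```

```text
pos [ 0.6647 -0.2504  0.0524] yaw 2.595 clk 5.02 F [ 0.9 -0.7  0.2] w -0.0
SHIFT cm [ 8.37  0.01 -0.01] turn -0.004
```

View pics/w3.png

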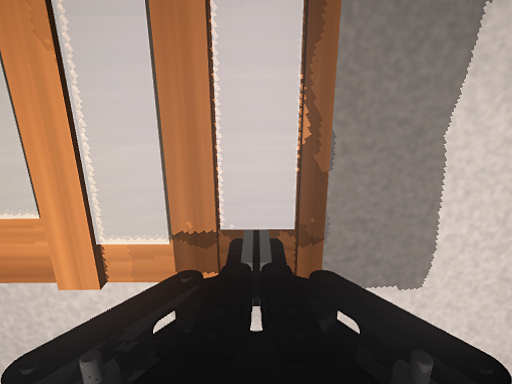

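Request:
{"name": "play_rows", "arguments": {"rows": "0 .3 0 0 0; 0 .7 0 0 0; 0 1.2 0 0 0; 0 1.8 0 0 0; 0 2.4 0 0 0; 0 3 0 0 0; 0 3.6 0 0 0; 0 4.2 0 0 0"}}

```text
clock: 5.73
ee_pos: [0.6285, -0.2283, 0.0524]
tool_rot: [0.848, 3.025, -0.0]
contact_force: [0.7, -0.1, 0.1]
width: -0.0001
```

Request:
{"name": "play_rows", "arguments": {"rows": "0 .6 0 0 0; 0 1.2 0 0 0; 0 1.8 0 0 0; 0 2.4 0 0 0; 0 3 0 0 0; 0 3.4 0 0 0; 0 3.7 0 0 0; 0 3.9 0 0 0"}}

```text
clock: 6.4
ee_pos: [0.5954, -0.2081, 0.0523]
tool_rot: [-0.848, -3.025, 0.0]
contact_force: [0.9, -0.4, -0.6]
width: 0.0002
```

```bash
python3 -c "
from fit import *
go(*w(BO,BY,(0.011,.102)),.0525,BY+np.pi)
s=snap('wrist','w4.png');snap('top','t4.png')"
```

```text
pos [ 0.5954 -0.2081  0.0523] yaw 2.595 clk 6.4 F [ 0.9 -0.4 -0.6] w 0.02
SHIFT cm [ 0.24  0.   -0.02] turn -0.004
```

View pics/w4.png

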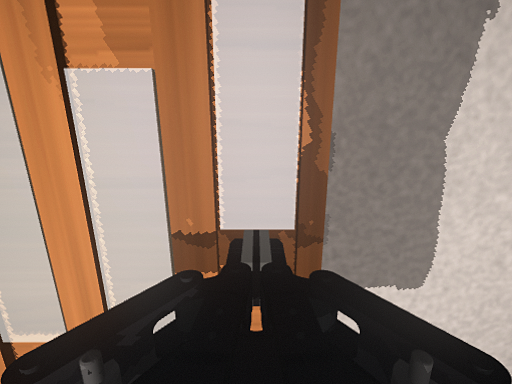

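Request:
{"name": "play_rows", "arguments": {"rows": "0 .1 0 0 0; 0 .2 0 0 0; 0 .3 0 0 0; 0 .3 0 0 0; 0 0 0 0 0; 0 -.2 0 -1 0; 0 -.2 0 -3 0; 0 -.2 0 -6 0"}}

```text
clock: 7.17
ee_pos: [0.5958, -0.2087, 0.1106]
tool_rot: [-0.847, -3.02, -0.002]
contact_force: [-0.8, -0.8, -0.1]
width: -0.0004
```

```bash
python3 -c "
from fit import *
go(*w(BO,BY,(-.151,.102)),.14,BY+np.pi)"
```

```text
pos [ 0.5958 -0.2087  0.1106] yaw 2.595 clk 7.17 F [-0.8 -0.8 -0.1] w -0.04
SHIFT cm [16.52 -0.04 -2.85] turn -0.004
```

Request:
{"name": "play_rows", "arguments": {"rows": "8.54 2.5 0 -1 0; 8.54 5.5 0 -2 0; 8.54 8.5 0 -2.8 0; 8.54 11.5 0 -2.8 0; 8.54 14 0 -2.8 0; 8.54 15.7 0 -2.8 0; 8.54 16.5 0 -2.8 0; 8.54 16.5 0 -2.8 0"}}

```text
clock: 7.83
ee_pos: [0.4556, -0.123, 0.1411]
tool_rot: [0.847, 3.025, -0.0]
contact_force: [-0.3, 0.2, -0.4]
width: 0.0854
```

```bash
python3 -c "
from fit import *
go(*w(BO,BY,(-.151,.102)),.036,BY+np.pi)
s=snap('wrist','w5.png')"
```

```text
pos [ 0.4556 -0.123   0.1411] yaw 2.595 clk 7.83 F [-0.3  0.2 -0.4] w 8.54
SHIFT cm [ 0.08 -0.07 10.51] turn -0.004
```

View pics/w5.png

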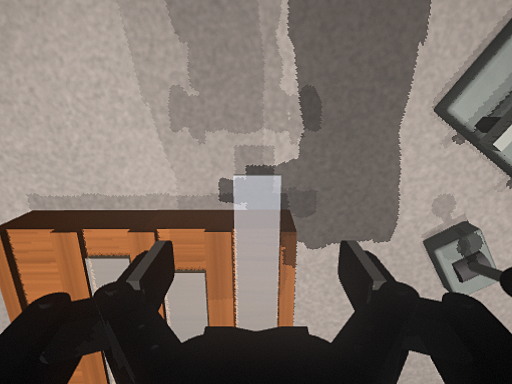

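```bash
cat >> fit.py <<'E'
def inv(o,y,p):
    c,s=np.cos(y),np.sin(y);return (np.array(p)[:,:2]-o)@np.array([[c,-s],[s,c]])
E
python3 -c "
from fit import *
s=snap('wrist')
print(inv(BO,BY,ray(s,[(234,176),(280.5,176)],.056)), inv(BO,BY,ray(s,[(4,228),(295,210)],.057)))
go(*w(BO,BY,(-.151,.102)),.036,BY+np.pi)"
```

```text
[[-0.16876852  0.08424807]
 [-0.16865246  0.12301744]] [[-0.1228273  -0.11826735]
 [-0.13882072  0.13607294]]
pos [ 0.4577 -0.1243  0.1411] yaw 2.595 clk 7.93 F [ 1.4  0.7 -0.5] w 8.55
SHIFT cm [ 0.35 -0.07 10.5 ] turn -0.004
```

Request:
{"name": "play_rows", "arguments": {"rows": "8.54 .1 0 1.5 0; 8.54 .3 0 3.5 0; 8.54 .3 0 5.5 0; 8.54 .3 0 7.5 0; 8.54 .3 0 9 0; 8.54 .3 0 10 0; 8.54 .3 0 10.7 0; 8.54 .3 0 11 0"}}

```text
clock: 8.6
ee_pos: [0.4544, -0.1226, 0.0291]
tool_rot: [-0.849, -3.024, -0.0]
contact_force: [0.1, -1.0, -0.1]
width: 0.0854
```

Request:
{"name": "play_rows", "arguments": {"rows": "8.54 0 0 0 0; 6 0 0 0 0; 5 0 0 0 0; 4.5 0 0 0 0; 3 0 0 0 0; 3 0 0 0 0; 3 0 0 0 0; 3 0 0 0 0", "newtons": 70}}

```text
clock: 9.27
ee_pos: [0.4544, -0.1222, 0.0309]
tool_rot: [0.848, 3.024, -0.0]
contact_force: [-0.1, 0.1, 4.9]
width: 0.0384
```

```bash
python3 -c "
from fit import *
go(*w(BO,BY,(-.151,.102)),.036,BY+np.pi)
s=snap('wrist','w6.png')"
```

```text
pos [ 0.4544 -0.1222  0.0309] yaw 2.595 clk 9.27 F [-0.1  0.1  4.9] w 3.84
SHIFT cm [-0.06 -0.07 -0.51] turn -0.004
```

View pics/w6.png

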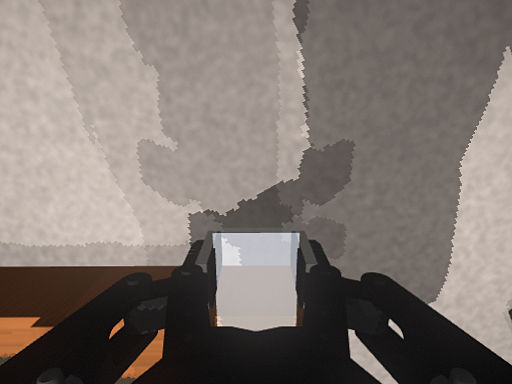

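Request:
{"name": "play_rows", "arguments": {"rows": "3 0 0 -.2 0; 3 0 0 -.6 0; 3 0 0 -1.2 0; 3 0 0 -2 0; 3 0 0 -3 0; 3 0 0 -4 0; 3 0 0 -5 0; 3 0 0 -5.5 0"}}

```text
clock: 9.98
ee_pos: [0.4545, -0.1223, 0.0869]
tool_rot: [0.848, 3.023, -0.001]
contact_force: [0.2, -0.3, -1.0]
width: 0.0385
```

```bash
python3 -c "
from fit import *
go(*w(WO,WY,(-.067,.105)),.10,WY+np.pi)
s=snap('wrist','w7.png');snap('scene','s7.png')"
```

```text
pos [ 0.4545 -0.1223  0.0869] yaw 2.595 clk 9.98 F [ 0.2 -0.3 -1. ] w 3.85
SHIFT cm [30.63 34.43 -1.36] turn -0.941
```

View pics/s7.png

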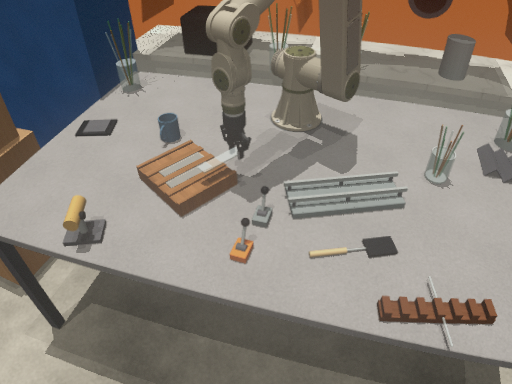

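View pics/w7.png

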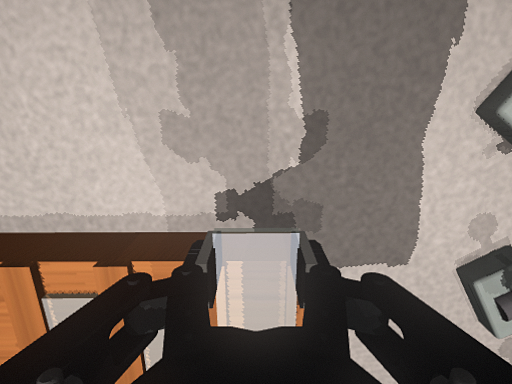

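Request:
{"name": "play_rows", "arguments": {"rows": "3 0 0 -2 0; 3 1 1 -4.5 0; 3 3 3 -7 -.05; 3 5.5 6 -8.5 -.12; 3 8 9 -8.5 -.2; 3 10.5 12 -8.5 -.28; 3 13 14.5 -8.5 -.36; 3 15 17 -8.5 -.44"}}

```text
clock: 10.75
ee_pos: [0.4125, 0.1029, 0.17]
tool_rot: [-0.161, -3.136, 0.0]
contact_force: [0.5, 0.3, -1.4]
width: 0.0388
```

```bash
python3 -c "
from fit import *
go(*w(WO,WY,(-.067,.105)),.17,WY+np.pi)"
```

```text
pos [0.4125 0.1029 0.17  ] yaw 3.039 clk 10.75 F [ 0.5  0.3 -1.4] w 3.88
SHIFT cm [ 6.38 22.27  0.  ] turn -0.497
```

Request:
{"name": "play_rows", "arguments": {"rows": "3 1 3 0 -.07; 3 2 6 0 -.14; 3 3 9.5 0 -.21; 3 4 13 0 -.28; 3 5 16.5 0 -.35; 3 6 19.5 0 -.42; 3 6.4 21.5 0 -.47; 3 6.4 22.2 0 -.497"}}

```text
clock: 11.42
ee_pos: [0.3731, 0.3313, 0.1695]
tool_rot: [0.618, -3.079, -0.001]
contact_force: [0.2, -0.2, -1.0]
width: 0.0382
```

Request:
{"name": "play_rows", "arguments": {"rows": "3 0 0 0 0; 3 0 0 1 0; 3 0 0 2 0; 3 0 0 3 0; 3 0 0 4 0; 3 0 0 5 0; 3 0 0 5.7 0; 3 0 0 6 0"}}

```text
clock: 12.08
ee_pos: [0.3735, 0.3278, 0.1086]
tool_rot: [0.607, -3.08, 0.001]
contact_force: [0.1, -0.0, -1.8]
width: 0.0384
```

```bash
python3 -c "
from fit import *
go(*w(WO,WY,(-.067,.105)),.05,WY+np.pi)
s=snap('wrist','w8.png');snap('top','t8.png');snap('scene','s8.png')
import cv2
i=cv2.imread('pics/s8.png');cv2.imwrite('pics/s8c.png',cv2.resize(i[100:250,250:450],None,fx=4,fy=4))
i=cv2.imread('pics/t8.png');cv2.imwrite('pics/t8c.png',cv2.resize(i[170:320,70:260],None,fx=4,fy=4,interpolation=3))"
```

```text
pos [0.3735 0.3278 0.1086] yaw -2.752 clk 12.08 F [ 0.1 -0.  -1.8] w 3.84
SHIFT cm [0.02 0.36 5.86] turn -0.005
```

View pics/s8c.png

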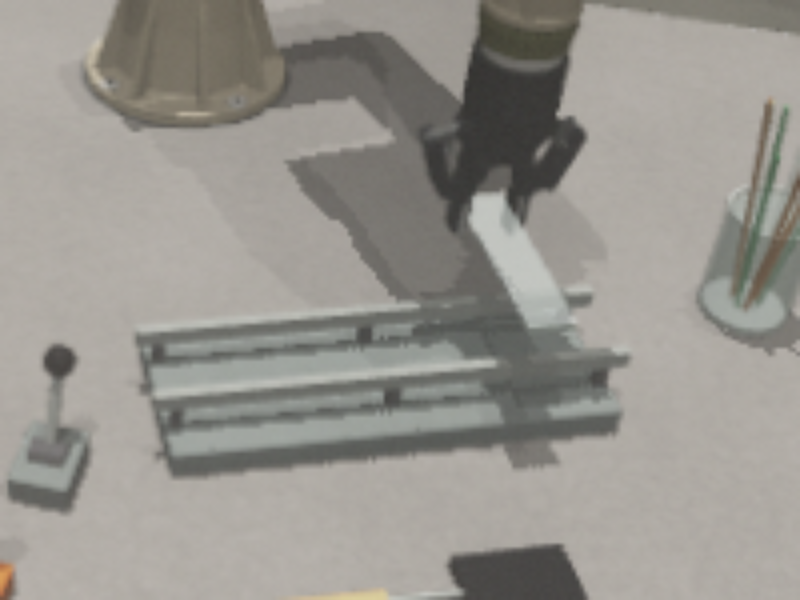

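View pics/t8c.png

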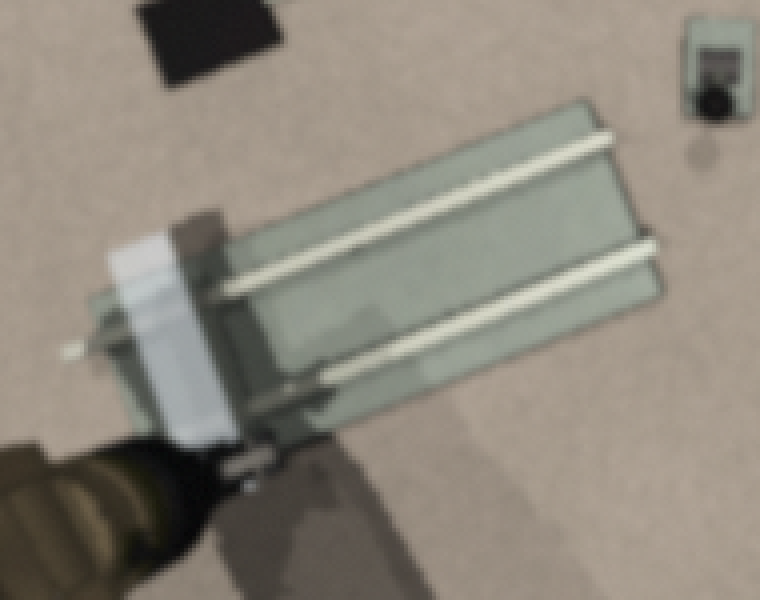

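View pics/w8.png

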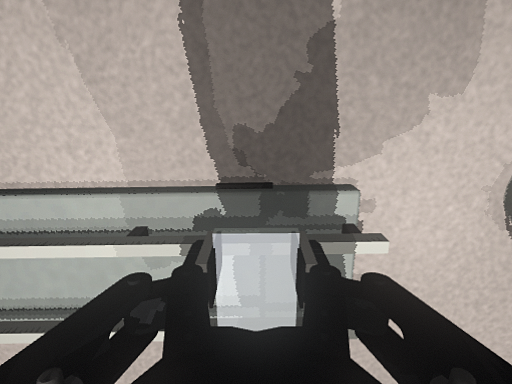

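```bash
python3 - <<'E'
from fit import *
s=snap('top')
uv=np.array([(107,257),(172,233),(178,448),(238,440)])/4+[70,170]-.375
for z in(.11,.122,.134,.145):print(z,inv(WO,WY,ray(s,uv,z)).round(4).tolist())
st=sensors.read_state();print(inv(WO,WY,[st['ee_pos']]))
# scene far-end corners
s=snap('scene')
uv=np.array([(530,328),(575,322)])/4+[250,100]-.375
for z in(.11,.122,.134,.145):print(z,inv(WO,WY,ray(s,uv,z)).round(4).tolist())
E
```

```text
0.11 [[0.0842, 0.1299], [0.0834, 0.0855], [-0.0471, 0.1283], [-0.0563, 0.0907]]
0.122 [[0.0826, 0.1249], [0.0818, 0.081], [-0.0471, 0.1232], [-0.0562, 0.0861]]
0.134 [[0.081, 0.1198], [0.0802, 0.0765], [-0.047, 0.1182], [-0.056, 0.0815]]
0.145 [[0.0795, 0.1152], [0.0788, 0.0723], [-0.047, 0.1136], [-0.0558, 0.0773]]
[[-0.06541559  0.10194841]]
0.11 [[0.0613, 0.0991], [0.0588, 0.1376]]
0.122 [[0.0748, 0.0915], [0.0723, 0.1294]]
0.134 [[0.0882, 0.084], [0.0857, 0.1212]]
0.145 [[0.1005, 0.077], [0.0981, 0.1137]]
```

Request:
{"name": "play_rows", "arguments": {"rows": "3 -.1 0 .8 0; 3 -.2 0 1.8 0; 3 -.3 0 2.8 0; 3 -.3 0 3.8 0; 3 -.3 0 4.6 0; 3 -.3 0 5.2 0; 3 -.3 0 5.6 0; 3 -.3 0 5.8 0"}}

```text
clock: 13.0
ee_pos: [0.3765, 0.3296, 0.0513]
tool_rot: [0.609, -3.081, 0.001]
contact_force: [1.1, -0.3, -1.5]
width: 0.0386
```

Request:
{"name": "play_rows", "arguments": {"rows": "3 0 0 0 0; 3 0 0 .1 0; 3 0 0 .15 0; 3 0 0 .2 0; 3 0 0 .25 0; 3 0 0 .3 0; 3 0 0 .35 0; 3 0 0 .4 0"}}

```text
clock: 13.67
ee_pos: [0.3771, 0.3299, 0.0483]
tool_rot: [-0.609, 3.082, -0.0]
contact_force: [-0.6, 0.4, -0.7]
width: 0.0384
```

Request:
{"name": "play_rows", "arguments": {"rows": "3 0 0 .05 0; 3 0 0 .1 0; 3 0 0 .15 0; 3 0 0 .2 0; 3 0 0 .2 0; 3 0 0 .2 0; 3 0 0 .2 0; 3 0 0 .2 0"}}

```text
clock: 14.33
ee_pos: [0.377, 0.3298, 0.0463]
tool_rot: [-0.609, 3.082, -0.0]
contact_force: [-0.1, -0.6, -1.0]
width: 0.0384
```

Request:
{"name": "play_rows", "arguments": {"rows": "3 0 0 .05 0; 3 0 0 .1 0; 3 0 0 .15 0; 3 0 0 .2 0; 3 0 0 .2 0; 3 0 0 .2 0; 3 0 0 .2 0; 3 0 0 .2 0"}}

```text
clock: 15.0
ee_pos: [0.377, 0.3298, 0.0442]
tool_rot: [-0.609, 3.082, -0.0]
contact_force: [-1.0, 0.5, -1.1]
width: 0.0381
```

Request:
{"name": "play_rows", "arguments": {"rows": "3 0 0 .05 0; 3 0 0 .1 0; 3 0 0 .15 0; 3 0 0 .15 0; 3 0 0 .15 0; 3 0 0 .15 0; 3 0 0 .15 0; 3 0 0 .15 0"}}

```text
clock: 15.67
ee_pos: [0.377, 0.3298, 0.0428]
tool_rot: [-0.609, 3.082, -0.0]
contact_force: [-0.5, -1.0, -1.1]
width: 0.0386
```

```bash
python3 - <<'E'
from fit import *
s=snap('scene','s9.png');go(0.377,.33,.041,WY+np.pi)
i=cv2.imread('pics/s9.png');cv2.imwrite('pics/s9c.png',cv2.resize(i[120:220,320:440],None,fx=6,fy=6,interpolation=3))
E
```

```text
pos [0.377  0.3298 0.0428] yaw -2.751 clk 15.72 F [-0.6 -0.  -1.3] w 3.84
SHIFT cm [-0.    0.02  0.18] turn -0.004
```

View pics/s9c.png

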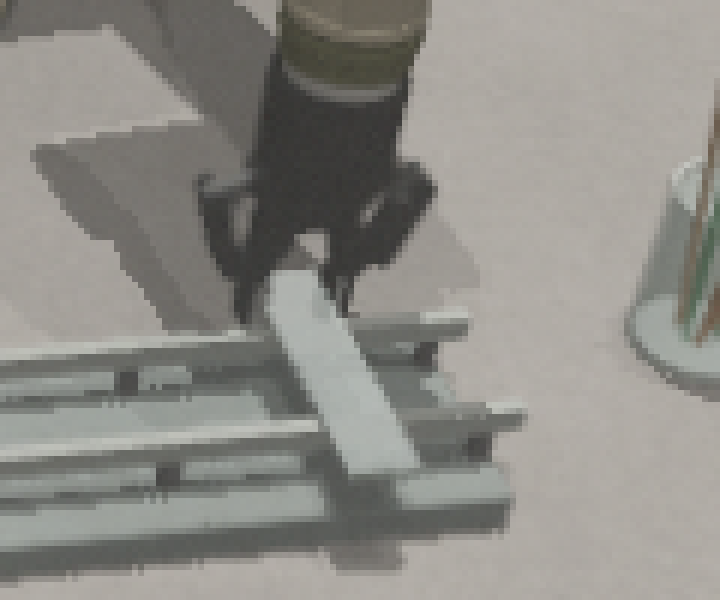

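Request:
{"name": "play_rows", "arguments": {"rows": "3 0 0 .05 0; 3 0 0 .1 0; 3 0 0 .15 0; 3 0 0 .15 0; 3 0 0 .15 0; 3 0 0 .15 0; 3 0 0 .15 0; 3 0 0 .15 0"}}

```text
clock: 16.38
ee_pos: [0.377, 0.3298, 0.0413]
tool_rot: [-0.609, 3.082, -0.0]
contact_force: [-0.3, -0.0, 0.8]
width: 0.0382
```

Request:
{"name": "play_rows", "arguments": {"rows": "3 0 0 .05 0; 3 0 0 .1 0; 3 0 0 .1 0; 3 0 0 .1 0; 3 0 0 .1 0; 3 0 0 .1 0; 3 0 0 .1 0; 3 0 0 .1 0"}}

```text
clock: 17.05
ee_pos: [0.3771, 0.3299, 0.041]
tool_rot: [-0.609, 3.081, 0.0]
contact_force: [-1.8, -1.8, 6.7]
width: 0.039
```

Request:
{"name": "play_rows", "arguments": {"rows": "3 0 0 -.05 0; 3 0 0 -.05 0; 3.9 0 0 -.05 0; 4 0 0 -.05 0; 4.3 0 0 -.05 0; 5 0 0 -.05 0; 6 0 0 -.05 0; 6 0 0 -.05 0"}}

```text
clock: 17.72
ee_pos: [0.377, 0.3298, 0.0405]
tool_rot: [0.609, -3.082, 0.0]
contact_force: [-0.4, 0.4, 0.1]
width: 0.0601
```

Request:
{"name": "play_rows", "arguments": {"rows": "6 0 0 -.5 0; 6 0 0 -1.5 0; 6 0 0 -3 0; 6 0 0 -5 0; 6 1 0 -8 0; 6 2 0 -11 0; 6 3 0 -13 0; 6 3 0 -14 0"}}

```text
clock: 18.38
ee_pos: [0.349, 0.3187, 0.1846]
tool_rot: [-0.609, 3.078, 0.002]
contact_force: [0.2, 0.3, -0.4]
width: 0.0599
```

```bash
python3 - <<'E'
from fit import *
snap('top','t10.png');s=snap('wrist','w10.png')
go(*w(BO,BY,(0.02,.0)),.28,BY+np.pi)
i=cv2.imread('pics/t10.png');cv2.imwrite('pics/t10c.png',cv2.resize(i[170:320,70:260],None,fx=4,fy=4,interpolation=3))
E
```

```text
pos [0.3507 0.3194 0.1833] yaw -2.751 clk 18.48 F [ 0.3  1.3 -1.1] w 5.96
SHIFT cm [  5.2  -64.69  -9.75] turn 0.933
```

View pics/t10c.png

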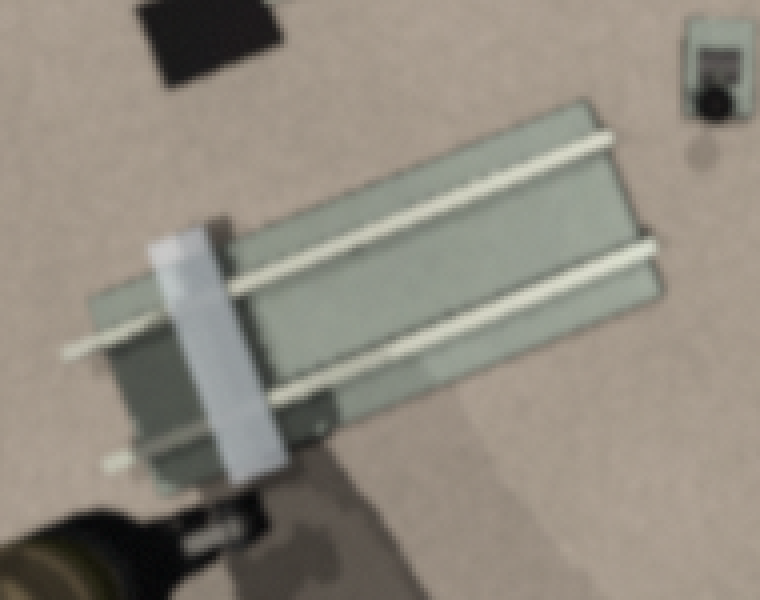

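View pics/w10.png

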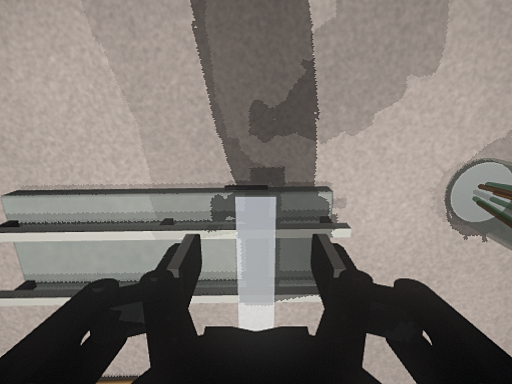

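```bash
python3 - <<'E'
from fit import *
s=snap('top')
uv=np.array([(150,243),(207,227),(287,465),(230,482)])/4+[70,170]-.375
p=ray(s,uv,.066);print(inv(WO,WY,p).round(4).tolist(),inv(WO,WY,p).mean(0))
E
```

```text
[[0.0883, 0.1182], [0.0844, 0.0785], [-0.0844, 0.0824], [-0.0811, 0.1219]] [0.00180046 0.10024291]
```

Request:
{"name": "play_rows", "arguments": {"rows": "4 .3 -3 -1 .1; 4 .8 -6.5 -2.5 .2; 3 1.2 -10 -4 .3; 0 1.6 -14 -6 .4; 0 2 -18 -8 .5; 0 2.4 -22 -9 .6; 0 2.8 -26 -9.7 .7; 0 3.2 -30 -9.7 .8"}}

```text
clock: 19.2
ee_pos: [0.4337, 0.0303, 0.2777]
tool_rot: [0.646, 3.074, 0.0]
contact_force: [0.3, 0.5, -0.3]
width: 0.0001
```

```bash
python3 - <<'E'
from fit import *
go(*w(BO,BY,(0.02,.0)),.28,BY+np.pi)
E
```

```text
pos [0.4337 0.0303 0.2777] yaw 2.727 clk 19.2 F [ 0.3  0.5 -0.3] w 0.01
SHIFT cm [-23.75 -25.51  -0.22] turn 0.128
```

Request:
{"name": "play_rows", "arguments": {"rows": "0 -3 -3.2 0 .03; 0 -6 -6.4 0 .06; 0 -9 -9.6 0 .09; 0 -12 -12.8 0 .128; 0 -15 -16 0 .128; 0 -18 -19.2 0 .128; 0 -21 -22.5 0 .128; 0 -23.5 -25.2 0 .128"}}

```text
clock: 19.87
ee_pos: [0.5443, -0.2842, 0.275]
tool_rot: [-0.835, -3.026, -0.002]
contact_force: [1.2, -0.0, -0.1]
width: -0.0002
```

Request:
{"name": "play_rows", "arguments": {"rows": "0 0 0 0 0; 0 0 0 0 0; 0 0 0 0 0; 0 0 0 0 0; 0 0 0 0 0; 0 0 0 0 0; 0 0 0 0 0; 0 0 0 0 0"}}

```text
clock: 20.53
ee_pos: [0.5442, -0.2811, 0.2784]
tool_rot: [0.833, 3.028, -0.001]
contact_force: [0.0, -0.1, -1.2]
width: -0.0002
```

```bash
python3 - <<'E'
from fit import *
s=snap('wrist','w11.png')
go(*w(BO,BY,(0.1165,.034)),.08,BY+np.pi)
E
```

```text
pos [ 0.5442 -0.2813  0.2783] yaw 2.605 clk 20.58 F [-0.1 -0.4  0.5] w 0.01
SHIFT cm [-10.91   2.05  19.84] turn 0.006
```

View pics/w11.png

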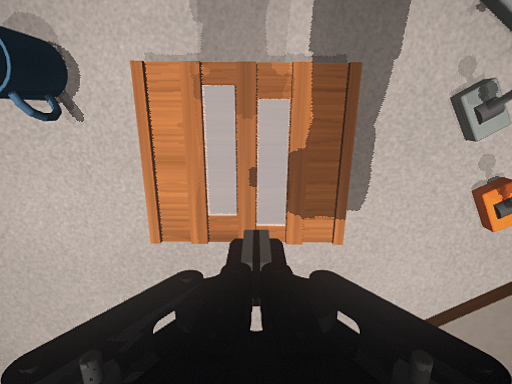

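Request:
{"name": "play_rows", "arguments": {"rows": "0 -2.5 .5 2 0.006; 0 -5.5 1 5 0.006; 0 -8.5 1.5 8 0.006; 0 -10.9 2 11 0.006; 0 -10.9 2 14 0.006; 0 -10.9 2 16.5 0.006; 0 -10.9 2 18.5 0.006; 0 -10.9 2 19.5 0.006"}}

```text
clock: 21.25
ee_pos: [0.6465, -0.3192, 0.0787]
tool_rot: [-0.842, -3.021, -0.002]
contact_force: [0.2, 0.0, 0.5]
width: 0.0001
```

Request:
{"name": "play_rows", "arguments": {"rows": "0 0 0 0 0; 0 0 0 0 0; 0 0 0 0 0; 0 0 0 0 0; 0 0 0 0.5 0; 0 0 0 1 0; 0 0 0 1.4 0; 0 0 0 1.6 0"}}

```text
clock: 21.92
ee_pos: [0.6476, -0.3202, 0.0658]
tool_rot: [-0.843, -3.025, -0.0]
contact_force: [-1.1, 0.4, -0.7]
width: 0.0001
```

```bash
python3 - <<'E'
from fit import *
s=snap('wrist','w12.png')
print(inv(BO,BY,ray(s,[(210,172)],.056)))
go(*w(BO,BY,(0.1165,.034)),.0525,BY+np.pi)
E
```

```text
[[0.0757587  0.00723384]]
pos [ 0.6474 -0.3201  0.0655] yaw 2.598 clk 21.97 F [ 0.5  0.7 -0.2] w -0.03
SHIFT cm [-0.07  0.11  1.3 ] turn -0.001
```

View pics/w12.png

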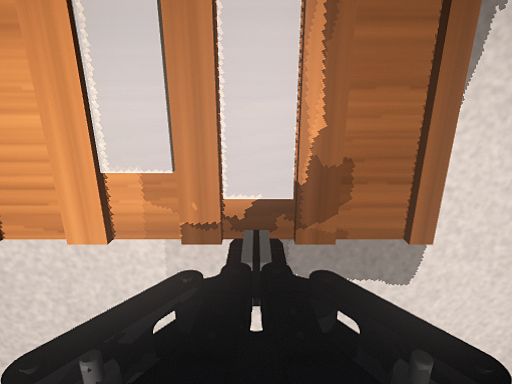

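Request:
{"name": "play_rows", "arguments": {"rows": "0 0 0 .4 0; 0 0 .1 .8 0; 0 0 .1 1.1 0; 0 0 .1 1.3 0; 0 0 .1 1.3 0; 0 .3 .1 1.3 0; 0 .6 .1 1.3 0; 0 1 .1 1.3 0"}}

```text
clock: 22.63
ee_pos: [0.6399, -0.3145, 0.054]
tool_rot: [0.844, 3.026, -0.0]
contact_force: [0.6, -0.4, -0.2]
width: 0.0003
```

Request:
{"name": "play_rows", "arguments": {"rows": "0 .3 0 0 0; 0 .7 0 0 0; 0 1.2 0 0 0; 0 1.8 0 0 0; 0 2.4 0 0 0; 0 3 0 0 0; 0 3.6 0 0 0; 0 4.2 0 0 0"}}

```text
clock: 23.3
ee_pos: [0.6036, -0.2925, 0.054]
tool_rot: [0.844, 3.026, -0.0]
contact_force: [2.1, -0.7, 1.6]
width: 0.0
```

Request:
{"name": "play_rows", "arguments": {"rows": "0 .6 0 0 0; 0 1.2 0 0 0; 0 1.8 0 0 0; 0 2.4 0 0 0; 0 3 0 0 0; 0 3.6 0 0 0; 0 4 0 0 0; 0 4.3 0 0 0"}}

```text
clock: 23.97
ee_pos: [0.5668, -0.2702, 0.0539]
tool_rot: [0.844, 3.026, -0.0]
contact_force: [0.9, -0.8, 1.3]
width: 0.0
```

```bash
python3 - <<'E'
from fit import *
s=snap('wrist','w13.png')
go(*w(BO,BY,(0.0105,.034)),.0525,BY+np.pi)
E
```

```text
pos [ 0.5664 -0.27    0.0538] yaw 2.598 clk 24.02 F [ 0.  -0.1  1.3] w -0.01
SHIFT cm [ 1.01 -0.01  0.13] turn -0.001
```

View pics/w13.png

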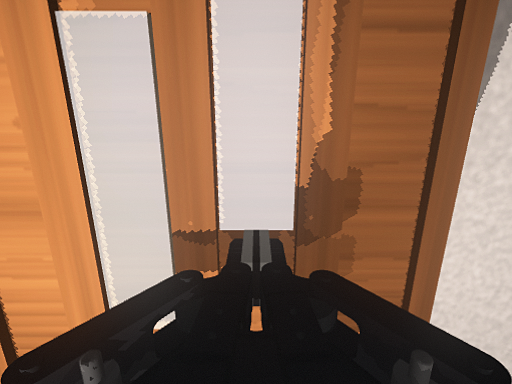

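Push 1.0 cm more (1 mm lower), then retract and go to the front.

Request:
{"name": "play_rows", "arguments": {"rows": "0 .3 0 .1 0; 0 .6 0 .1 0; 0 .9 0 .1 0; 0 1 0 .1 0; 0 1 0 .1 0; 0 .7 0 -.5 0; 0 .7 0 -3 0; 0 .7 0 -6 0"}}

```text
clock: 24.68
ee_pos: [0.5585, -0.2651, 0.1111]
tool_rot: [-0.842, -3.018, -0.004]
contact_force: [0.1, -0.4, -0.2]
width: -0.0001
```

```bash
python3 -c "
from fit import *
go(*w(BO,BY,(-.151,.034)),.14,BY+np.pi)"
```

```text
pos [ 0.5585 -0.2651  0.1111] yaw 2.598 clk 24.68 F [ 0.1 -0.4 -0.2] w -0.01
SHIFT cm [16.25 -0.03 -2.75] turn -0.001
```

Request:
{"name": "play_rows", "arguments": {"rows": "8.54 2.5 0 -1 0; 8.54 5.5 0 -2 0; 8.54 8.5 0 -2.8 0; 8.54 11.5 0 -2.8 0; 8.54 14 0 -2.8 0; 8.54 15.5 0 -2.8 0; 8.54 16.2 0 -2.8 0; 8.54 16.2 0 -2.8 0"}}

```text
clock: 25.35
ee_pos: [0.421, -0.1819, 0.1415]
tool_rot: [-0.843, -3.024, -0.001]
contact_force: [-0.3, -1.2, -0.5]
width: 0.0854
```

```bash
python3 -c "
from fit import *
s=snap('wrist','w14.png')
go(*w(BO,BY,(-.151,.034)),.031,BY+np.pi)"
```

```text
pos [ 0.4224 -0.1829  0.1418] yaw 2.598 clk 25.4 F [-0.4  0.   0.3] w 8.51
SHIFT cm [ 0.32 -0.02 11.08] turn -0.001
```

View pics/w14.png

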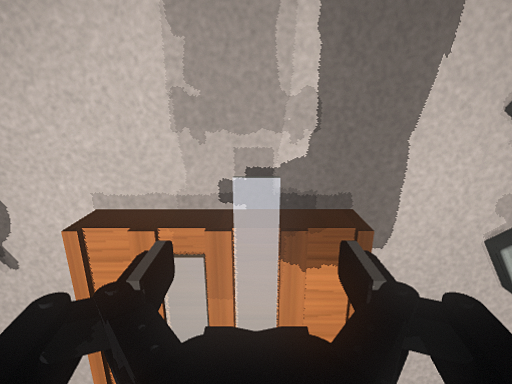

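Request:
{"name": "play_rows", "arguments": {"rows": "8.54 .1 0 1.5 0; 8.54 .3 0 3.5 0; 8.54 .3 0 5.5 0; 8.54 .3 0 7.5 0; 8.54 .3 0 9 0; 8.54 .3 0 10 0; 8.54 .3 0 10.7 0; 8.54 .3 0 11 0"}}

```text
clock: 26.07
ee_pos: [0.4203, -0.1818, 0.0305]
tool_rot: [-0.844, -3.025, -0.001]
contact_force: [0.3, -0.4, 0.6]
width: 0.0856
```

Request:
{"name": "play_rows", "arguments": {"rows": "8.54 0 0 0 0; 6 0 0 0 0; 5 0 0 0 0; 4.5 0 0 0 0; 3 0 0 0 0; 3 0 0 0 0; 3 0 0 0 0; 3 0 0 0 0", "newtons": 70}}

```text
clock: 26.73
ee_pos: [0.4205, -0.1818, 0.0323]
tool_rot: [0.843, 3.025, -0.001]
contact_force: [-0.0, -0.0, 5.1]
width: 0.0385
```

Request:
{"name": "play_rows", "arguments": {"rows": "3 0 0 -.2 0; 3 0 0 -.6 0; 3 0 0 -1.2 0; 3 0 0 -2.2 0; 3 0 0 -4 0; 3 0 0 -6.5 0; 3 0 0 -9.5 0; 3 0 0 -12 0"}}

```text
clock: 27.4
ee_pos: [0.4197, -0.1813, 0.1535]
tool_rot: [-0.844, -3.026, -0.0]
contact_force: [0.5, 0.6, -0.6]
width: 0.0384
```

```bash
python3 -c "
from fit import *
s=snap('wrist','w15.png')
go(*w(WO,WY,(-.067,.0)),.17,WY+np.pi)"
```

```text
pos [ 0.4222 -0.1828  0.1582] yaw 2.598 clk 27.45 F [ 0.9 -1.9  2.5] w 3.82
SHIFT cm [22.41 35.16 -1.36] turn -0.938
```

View pics/w15.png

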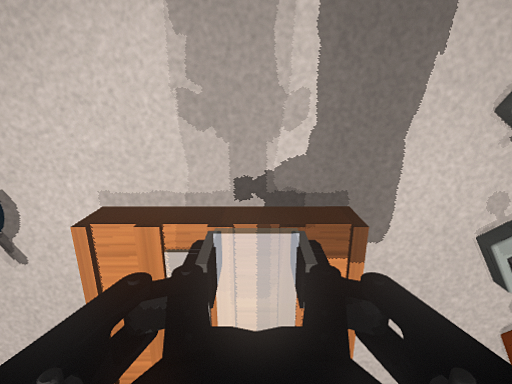

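Request:
{"name": "play_rows", "arguments": {"rows": "3 1.5 2 -.5 -.05; 3 3 4.5 -1 -.1; 3 5 7.5 -1.3 -.17; 3 7 10.5 -1.3 -.24; 3 9 13.5 -1.3 -.32; 3 11 16.5 -1.3 -.4; 3 12.7 19.5 -1.3 -.47; 3 14 22 -1.3 -.54"}}

```text
clock: 28.12
ee_pos: [0.4131, 0.0814, 0.1649]
tool_rot: [0.001, -3.141, -0.0]
contact_force: [0.8, -0.7, -1.0]
width: 0.038
```

```bash
python3 -c "
from fit import *
go(*w(WO,WY,(-.064,.0)),.17,WY+np.pi)"
```

```text
pos [0.4131 0.0814 0.1649] yaw -3.141 clk 28.12 F [ 0.8 -0.7 -1. ] w 3.8
SHIFT cm [-0.19 15.39 -0.51] turn -0.393
```

Request:
{"name": "play_rows", "arguments": {"rows": "3 0 2.5 -.3 -.06; 3 0 5 -.3 -.12; 3 -.1 7.5 -.3 -.18; 3 -.1 10 -.3 -.24; 3 -.2 12.3 -.3 -.3; 3 -.2 14.2 -.3 -.36; 3 -.2 15.3 -.3 -.393; 3 -.2 15.5 -.3 -.393"}}

```text
clock: 28.78
ee_pos: [0.4164, 0.2356, 0.1676]
tool_rot: [0.612, -3.081, -0.0]
contact_force: [1.1, -0.6, -0.5]
width: 0.0386
```

Request:
{"name": "play_rows", "arguments": {"rows": "3 0 0 0 0; 3 0 0 1 0; 3 0 0 2 0; 3 0 0 3.5 0; 3 0 0 5 0; 3 0 0 6.5 0; 3 0 0 8 0; 3 0 0 9 0"}}

```text
clock: 29.45
ee_pos: [0.4154, 0.2326, 0.0753]
tool_rot: [0.603, -3.08, 0.001]
contact_force: [-0.2, -0.9, -1.7]
width: 0.0383
```

Request:
{"name": "play_rows", "arguments": {"rows": "3 0 0 .5 0; 3 0 0 .9 0; 3 0 0 1.2 0; 3 0 0 1.4 0; 3 0 0 1.5 0; 3 0 0 1.5 0; 3 0 0 1.5 0; 3 0 0 1.5 0"}}

```text
clock: 30.12
ee_pos: [0.4169, 0.2344, 0.0631]
tool_rot: [-0.608, 3.082, 0.0]
contact_force: [0.0, 0.6, -1.6]
width: 0.0386
```

```bash
python3 -c "
from fit import *
go(*w(WO,WY,(-.064,.0)),.0425,WY+np.pi)
print(inv(WO,WY,[[.377,.3298]]))
snap('scene','s16.png');snap('top','t16.png')
i=cv2.imread('pics/s16.png');cv2.imwrite('pics/s16c.png',cv2.resize(i[120:220,270:420],None,fx=5,fy=5,interpolation=3))
i=cv2.imread('pics/t16.png');cv2.imwrite('pics/t16c.png',cv2.resize(i[170:320,70:260],None,fx=4,fy=4,interpolation=3))
"
```

```text
pos [0.4169 0.2344 0.0631] yaw -2.752 clk 30.12 F [ 0.   0.6 -1.6] w 3.86
SHIFT cm [0.15 0.16 2.06] turn -0.005
[[-0.062696    0.10187351]]
```

View pics/s16c.png

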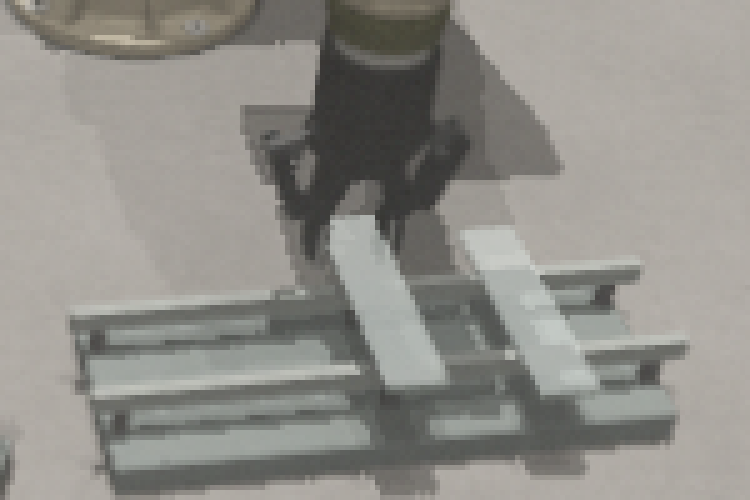

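View pics/t16c.png

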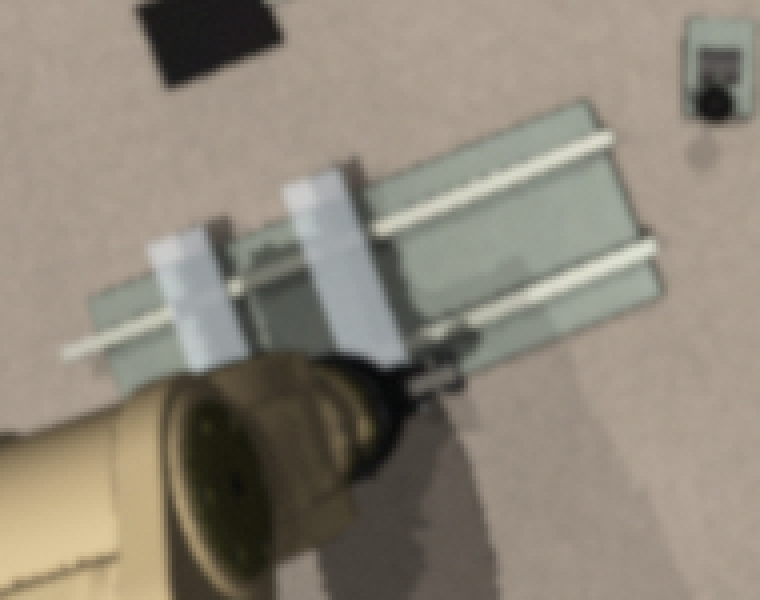

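Request:
{"name": "play_rows", "arguments": {"rows": "3 0 0 .4 0; 3 0 0 .8 0; 3 0 0 1.1 0; 3 0 0 1.4 0; 3 0 0 1.6 0; 3 0 0 1.7 0; 3 0 0 1.75 0; 3 0 0 1.75 0"}}

```text
clock: 30.88
ee_pos: [0.4166, 0.2342, 0.0451]
tool_rot: [0.607, -3.082, 0.0]
contact_force: [-0.0, 0.5, -0.6]
width: 0.0381
```

Request:
{"name": "play_rows", "arguments": {"rows": "3 0 0 .05 0; 3 0 0 .1 0; 3 0 0 .15 0; 3 0 0 .2 0; 3 0 0 .2 0; 3 0 0 .2 0; 3 0 0 .2 0; 3 0 0 .2 0"}}

```text
clock: 31.55
ee_pos: [0.4167, 0.2342, 0.0432]
tool_rot: [-0.607, 3.082, -0.0]
contact_force: [0.5, 0.6, -0.4]
width: 0.0386
```

Request:
{"name": "play_rows", "arguments": {"rows": "3 0 0 .05 0; 3 0 0 .1 0; 3 0 0 .1 0; 3 0 0 .1 0; 3 0 0 .1 0; 3 0 0 .1 0; 3 0 0 .1 0; 3 0 0 .1 0"}}

```text
clock: 32.22
ee_pos: [0.4168, 0.2342, 0.0425]
tool_rot: [-0.607, 3.082, -0.0]
contact_force: [-1.9, -0.1, 5.2]
width: 0.0385
```

Contact. Release, lift away.

Request:
{"name": "play_rows", "arguments": {"rows": "3 0 0 -.05 0; 3 0 0 -.05 0; 3.9 0 0 -.05 0; 4 0 0 -.05 0; 4.3 0 0 -.05 0; 5 0 0 -.05 0; 6 0 0 -.05 0; 6 0 0 -.05 0"}}

```text
clock: 32.88
ee_pos: [0.4166, 0.2342, 0.0426]
tool_rot: [0.607, -3.082, 0.0]
contact_force: [0.3, -0.6, 0.6]
width: 0.0597
```

Request:
{"name": "play_rows", "arguments": {"rows": "6 0 0 -.5 0; 6 0 0 -1.5 0; 6 0 0 -3 0; 6 0 0 -5 0; 6 0 0 -8 0; 6 0 0 -11 0; 6 0 0 -14 0; 6 0 0 -17 0"}}

```text
clock: 33.55
ee_pos: [0.4164, 0.2341, 0.2153]
tool_rot: [-0.607, 3.081, 0.0]
contact_force: [0.3, 0.2, 0.1]
width: 0.06
```

```bash
python3 -c "
from fit import *
go(*w(BO,BY,(0.02,-.034)),.28,BY+np.pi)
"
```

```text
pos [0.4164 0.2341 0.2153] yaw -2.752 clk 33.55 F [0.3 0.2 0.1] w 6.0
SHIFT cm [ 10.74 -56.34  -6.47] turn 0.932
```

Request:
{"name": "play_rows", "arguments": {"rows": "4 .7 -3.5 -1 .1; 3 1.4 -7 -2 .2; 2 2.1 -10.5 -4 .3; 0 2.8 -14 -6 .4; 0 3.5 -18 -6.5 .5; 0 4.2 -22 -6.5 .6; 0 5 -26 -6.5 .7; 0 5.8 -30 -6.5 .8"}}

```text
clock: 34.22
ee_pos: [0.4768, -0.0673, 0.2793]
tool_rot: [0.648, 3.072, -0.0]
contact_force: [0.7, 0.4, 0.0]
width: 0.0001
```

```bash
python3 -c "
from fit import *
go(*w(BO,BY,(0.02,-.034)),.28,BY+np.pi)
snap('top','t17.png')
i=cv2.imread('pics/t17.png');cv2.imwrite('pics/t17c.png',cv2.resize(i[170:320,70:260],None,fx=4,fy=4,interpolation=3))
"
```

```text
pos [ 0.4768 -0.0673  0.2793] yaw 2.726 clk 34.22 F [0.7 0.4 0. ] w 0.01
SHIFT cm [-15.46 -21.67  -0.04] turn 0.127
```

View pics/t17c.png

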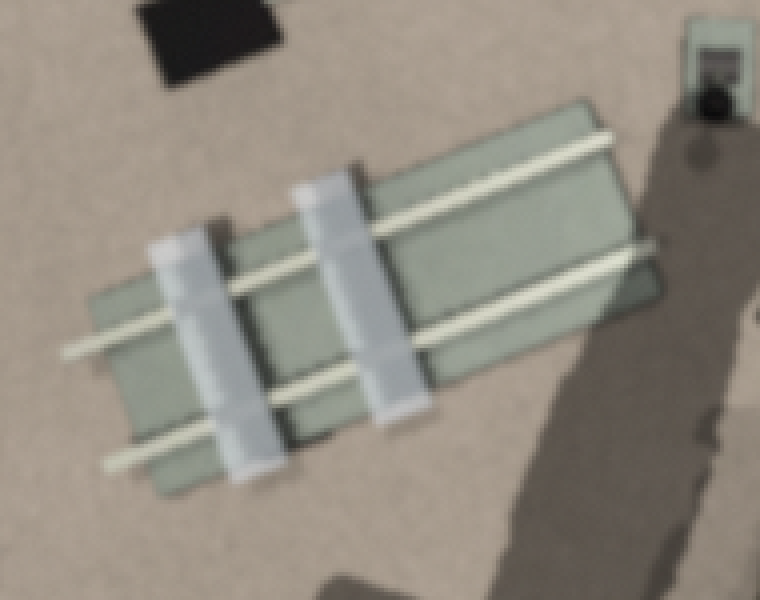

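Request:
{"name": "play_rows", "arguments": {"rows": "0 -2 -2.7 0 .03; 0 -4 -5.4 0 .06; 0 -6 -8.1 0 .09; 0 -8 -11 0 .127; 0 -10 -14 0 .127; 0 -12 -17 0 .127; 0 -14 -20 0 .127; 0 -15.4 -21.6 0 .127"}}

```text
clock: 34.93
ee_pos: [0.5316, -0.3282, 0.2783]
tool_rot: [0.837, 3.027, -0.002]
contact_force: [0.6, 0.3, 0.3]
width: 0.0003
```

Request:
{"name": "play_rows", "arguments": {"rows": "0 0 0 0 0; 0 0 0 0 0; 0 0 0 0 0; 0 0 0 0 0; 0 0 0 0 0; 0 0 0 0 0; 0 0 0 0 0; 0 0 0 0 0"}}

```text
clock: 35.6
ee_pos: [0.5318, -0.3243, 0.2781]
tool_rot: [0.833, 3.029, -0.0]
contact_force: [0.5, 0.1, 0.4]
width: -0.0
```

```bash
python3 - <<'E'
from fit import *
s=snap('wrist','w18.png')
go(*w(BO,BY,(0.104,-.034)),.08,BY+np.pi)
E
```

```text
pos [ 0.5318 -0.3245  0.278 ] yaw 2.604 clk 35.65 F [-0.4  0.2 -0.4] w 0.03
SHIFT cm [-8.49 -0.39 19.8 ] turn 0.006
```

View pics/w18.png

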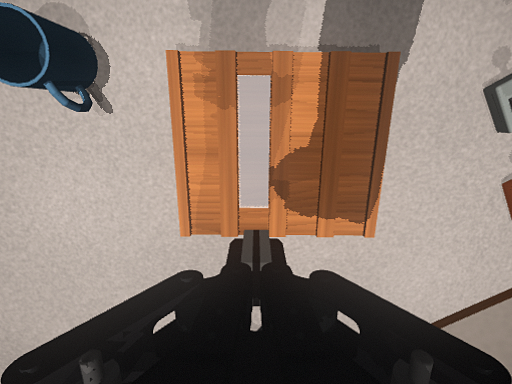

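Request:
{"name": "play_rows", "arguments": {"rows": "0 -2.5 0 2 0.006; 0 -5 -.2 5 0.006; 0 -7 -.4 8 0.006; 0 -8.5 -.4 11 0.006; 0 -8.5 -.4 14 0.006; 0 -8.5 -.4 16.5 0.006; 0 -8.5 -.4 18.5 0.006; 0 -8.5 -.4 19.5 0.006"}}

```text
clock: 36.32
ee_pos: [0.6012, -0.3706, 0.0788]
tool_rot: [-0.842, -3.021, -0.003]
contact_force: [-1.3, 0.4, -1.2]
width: 0.0
```

Request:
{"name": "play_rows", "arguments": {"rows": "0 0 0 0 0; 0 0 0 0 0; 0 0 0 0 0; 0 0 0 0 0; 0 0 0 0.5 0; 0 0 0 1 0; 0 0 0 1.4 0; 0 0 0 1.6 0"}}

```text
clock: 36.98
ee_pos: [0.6023, -0.3716, 0.0659]
tool_rot: [-0.844, -3.025, -0.001]
contact_force: [0.6, -0.0, 0.6]
width: 0.0002
```

```bash
python3 - <<'E'
from fit import *
s=snap('wrist','w19.png')
go(*w(BO,BY,(0.104,-.034)),.0525,BY+np.pi)
E
```

```text
pos [ 0.6021 -0.3715  0.0655] yaw 2.598 clk 37.03 F [-0.6 -0.5  0.3] w -0.01
SHIFT cm [-0.04  0.04  1.3 ] turn -0.001
```

View pics/w19.png

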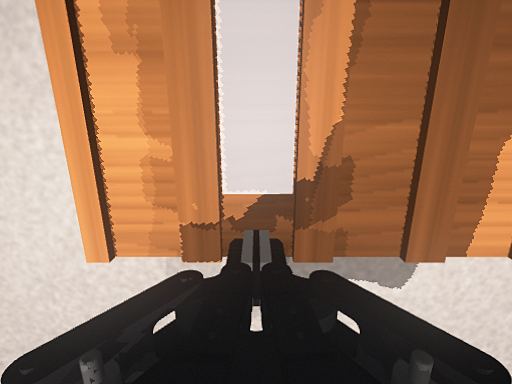

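Request:
{"name": "play_rows", "arguments": {"rows": "0 0 0 .4 0; 0 0 0 .8 0; 0 0 0 1.1 0; 0 0 0 1.35 0; 0 0 0 1.35 0; 0 .3 0 1.35 0; 0 .6 0 1.35 0; 0 1 0 1.35 0"}}

```text
clock: 37.7
ee_pos: [0.594, -0.3667, 0.0534]
tool_rot: [0.844, 3.026, -0.0]
contact_force: [0.4, 0.2, 0.2]
width: -0.0001
```

Request:
{"name": "play_rows", "arguments": {"rows": "0 .3 0 0 0; 0 .7 0 0 0; 0 1.2 0 0 0; 0 1.8 0 0 0; 0 2.4 0 0 0; 0 3 0 0 0; 0 3.6 0 0 0; 0 4.2 0 0 0"}}

```text
clock: 38.37
ee_pos: [0.5578, -0.3448, 0.0535]
tool_rot: [0.844, 3.026, -0.0]
contact_force: [0.1, -0.7, 0.8]
width: -0.0
```

Request:
{"name": "play_rows", "arguments": {"rows": "0 .6 0 0 0; 0 1.2 0 0 0; 0 1.8 0 0 0; 0 2.4 0 0 0; 0 2.9 0 0 0; 0 3.3 0 0 0; 0 3.5 0 0 0; 0 3.6 0 0 0"}}

```text
clock: 39.03
ee_pos: [0.5272, -0.3263, 0.0534]
tool_rot: [0.844, 3.026, -0.0]
contact_force: [1.5, -0.7, 2.1]
width: 0.0001
```

```bash
python3 - <<'E'
from fit import *
s=snap('wrist','w20.png')
go(*w(BO,BY,(0.0105,-.034)),.0525,BY+np.pi)
E
```

```text
pos [ 0.5272 -0.3263  0.0534] yaw 2.598 clk 39.08 F [ 0.9 -0.2  1.8] w -0.02
SHIFT cm [0.56 0.04 0.09] turn -0.001
```

View pics/w20.png

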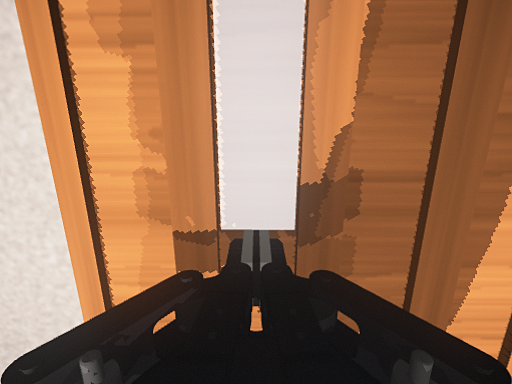

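Request:
{"name": "play_rows", "arguments": {"rows": "0 .3 0 0 0; 0 .5 0 0 0; 0 .6 0 0 0; 0 .6 0 0 0; 0 .6 0 0 0; 0 .3 0 -.5 0; 0 .3 0 -3 0; 0 .3 0 -6 0"}}

```text
clock: 39.75
ee_pos: [0.5227, -0.3231, 0.1109]
tool_rot: [-0.842, -3.02, -0.005]
contact_force: [0.3, -0.9, 0.8]
width: 0.0002
```

```bash
python3 -c "
from fit import *
go(*w(BO,BY,(-.151,-.034)),.14,BY+np.pi)"
```

```text
pos [ 0.5227 -0.3231  0.1109] yaw 2.598 clk 39.75 F [ 0.3 -0.9  0.8] w 0.02
SHIFT cm [ 1.618e+01 -1.000e-02 -2.790e+00] turn -0.001
```

Request:
{"name": "play_rows", "arguments": {"rows": "8.54 2.5 0 -1 0; 8.54 5.5 0 -2 0; 8.54 8.5 0 -2.8 0; 8.54 11.5 0 -2.8 0; 8.54 14 0 -2.8 0; 8.54 15.5 0 -2.8 0; 8.54 16.2 0 -2.8 0; 8.54 16.2 0 -2.8 0"}}

```text
clock: 40.42
ee_pos: [0.385, -0.24, 0.1413]
tool_rot: [-0.844, -3.025, -0.001]
contact_force: [0.2, -0.2, 0.2]
width: 0.0854
```

```bash
python3 -c "
from fit import *
s=snap('wrist','w21.png')
go(*w(BO,BY,(-.151,-.034)),.031,BY+np.pi)"
```

```text
pos [ 0.3862 -0.241   0.1415] yaw 2.598 clk 40.47 F [ 0.6 -0.9  0.2] w 8.55
SHIFT cm [ 0.24  0.02 11.05] turn -0.001
```

View pics/w21.png

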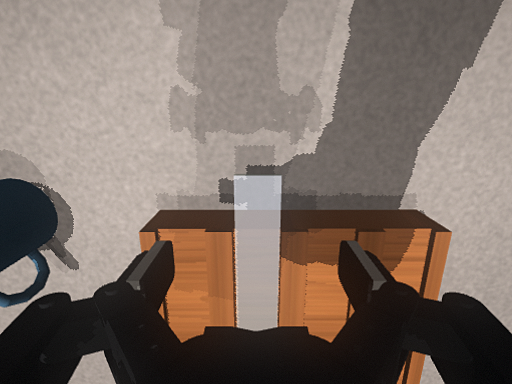

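Same geometry as before (front end at row 176, columns 234–281); repeat the pick.

Request:
{"name": "play_rows", "arguments": {"rows": "8.54 .1 0 1.5 0; 8.54 .2 0 3.5 0; 8.54 .2 0 5.5 0; 8.54 .2 0 7.5 0; 8.54 .2 0 9 0; 8.54 .2 0 10 0; 8.54 .2 0 10.7 0; 8.54 .2 0 11 0"}}

```text
clock: 41.13
ee_pos: [0.3849, -0.2402, 0.03]
tool_rot: [-0.843, -3.025, -0.001]
contact_force: [-0.1, 0.3, 0.6]
width: 0.0856
```

Request:
{"name": "play_rows", "arguments": {"rows": "8.54 0 0 0 0; 6 0 0 0 0; 5 0 0 0 0; 4.5 0 0 0 0; 3 0 0 0 0; 3 0 0 0 0; 3 0 0 0 0; 3 0 0 0 0", "newtons": 70}}

```text
clock: 41.8
ee_pos: [0.385, -0.2403, 0.0318]
tool_rot: [0.843, 3.025, -0.001]
contact_force: [0.1, 0.6, 4.6]
width: 0.038
```

Request:
{"name": "play_rows", "arguments": {"rows": "3 0 0 -.2 0; 3 0 0 -.6 0; 3 0 0 -1.2 0; 3 0 0 -2.2 0; 3 0 0 -4 0; 3 0 0 -6.5 0; 3 0 0 -9.5 0; 3 0 0 -12 0"}}

```text
clock: 42.47
ee_pos: [0.3841, -0.2397, 0.1529]
tool_rot: [-0.844, -3.026, -0.0]
contact_force: [0.4, -0.8, -1.7]
width: 0.0381
```

```bash
python3 -c "
from fit import *
s=snap('wrist','w22.png')
go(*w(WO,WY,(-.064,-.103)),.19,WY+np.pi)"
```

```text
pos [ 0.3863 -0.2416  0.1576] yaw 2.598 clk 42.52 F [ 1.7 -1.   2.1] w 3.84
SHIFT cm [13.89 36.18 -3.39] turn -0.938
```

View pics/w22.png

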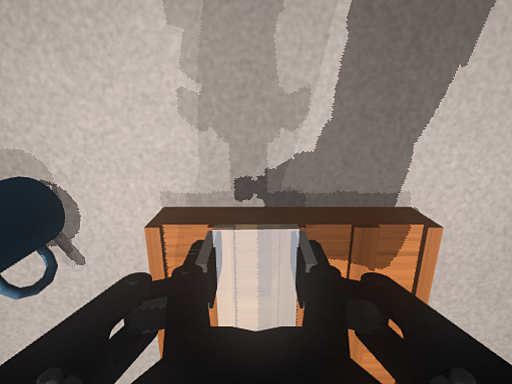

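Request:
{"name": "play_rows", "arguments": {"rows": "3 1 2 -1.5 -.05; 3 2 4.5 -3 -.1; 3 3.2 7.5 -3.3 -.17; 3 4.4 10.5 -3.3 -.24; 3 5.6 13.5 -3.3 -.32; 3 6.8 16.5 -3.3 -.4; 3 8 19.5 -3.3 -.47; 3 9 22 -3.3 -.54"}}

```text
clock: 43.18
ee_pos: [0.4208, -0.0031, 0.1843]
tool_rot: [0.001, -3.141, -0.0]
contact_force: [0.3, -0.1, -1.2]
width: 0.0383
```

```bash
python3 -c "
from fit import *
go(*w(WO,WY,(-.064,-.103)),.17,WY+np.pi)"
```

```text
pos [ 0.4208 -0.0031  0.1843] yaw -3.141 clk 43.18 F [ 0.3 -0.1 -1.2] w 3.83
SHIFT cm [-3.37 14.32  1.43] turn -0.394
```

Request:
{"name": "play_rows", "arguments": {"rows": "3 -.5 2.5 0 -.06; 3 -1 5 0 -.12; 3 -1.6 7.5 0 -.18; 3 -2.3 10 0 -.24; 3 -3 12.3 0 -.3; 3 -3.4 13.8 0 -.36; 3 -3.4 14.3 0 -.396; 3 -3.4 14.3 0 -.396"}}

```text
clock: 43.85
ee_pos: [0.4555, 0.139, 0.1839]
tool_rot: [0.617, -3.079, -0.0]
contact_force: [0.3, -0.8, -0.4]
width: 0.0383
```

Request:
{"name": "play_rows", "arguments": {"rows": "3 0 0 0 0; 3 0 0 1 0; 3 0 0 2 0; 3 0 0 3.5 0; 3 0 0 5.5 0; 3 0 0 7.5 0; 3 0 0 9.5 0; 3 0 0 10.5 0"}}

```text
clock: 44.52
ee_pos: [0.4536, 0.1368, 0.076]
tool_rot: [0.609, -3.078, -0.0]
contact_force: [-1.9, 0.9, -0.6]
width: 0.0385
```

Request:
{"name": "play_rows", "arguments": {"rows": "3 0 0 .5 0; 3 0 0 .8 0; 3 0 0 1 0; 3 0 0 1 0; 3 0 0 1 0; 3 0 0 1 0; 3 0 0 1 0; 3 0 0 1 0"}}

```text
clock: 45.18
ee_pos: [0.4562, 0.1378, 0.0697]
tool_rot: [-0.612, 3.08, -0.0]
contact_force: [-0.3, 0.1, -1.8]
width: 0.0381
```

```bash
python3 -c "
from fit import *
go(*w(WO,WY,(-.064,-.103)),.0425,WY+np.pi)
snap('scene','s23.png');snap('top','t23.png')
i=cv2.imread('pics/s23.png');cv2.imwrite('pics/s23c.png',cv2.resize(i[120:220,250:420],None,fx=4.6,fy=4.6,interpolation=3))
i=cv2.imread('pics/t23.png');cv2.imwrite('pics/t23c.png',cv2.resize(i[170:320,70:260],None,fx=4,fy=4,interpolation=3))
"
```

```text
pos [0.4562 0.1378 0.0697] yaw -2.749 clk 45.18 F [-0.3  0.1 -1.8] w 3.81
SHIFT cm [0.08 0.28 2.72] turn -0.002
```

View pics/s23c.png

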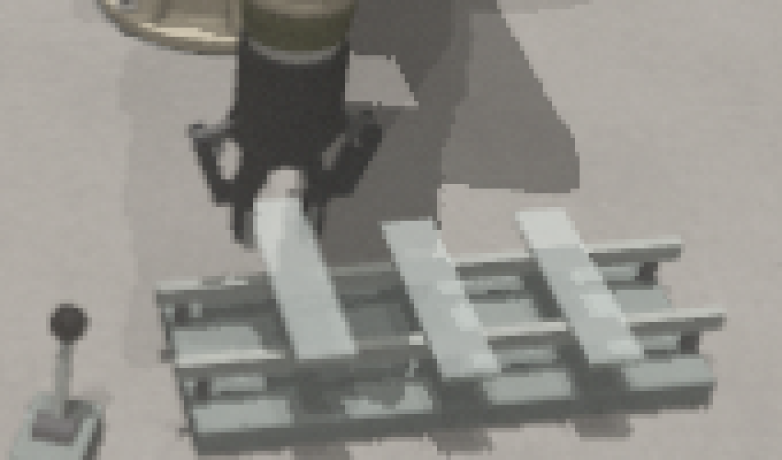

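View pics/t23c.png

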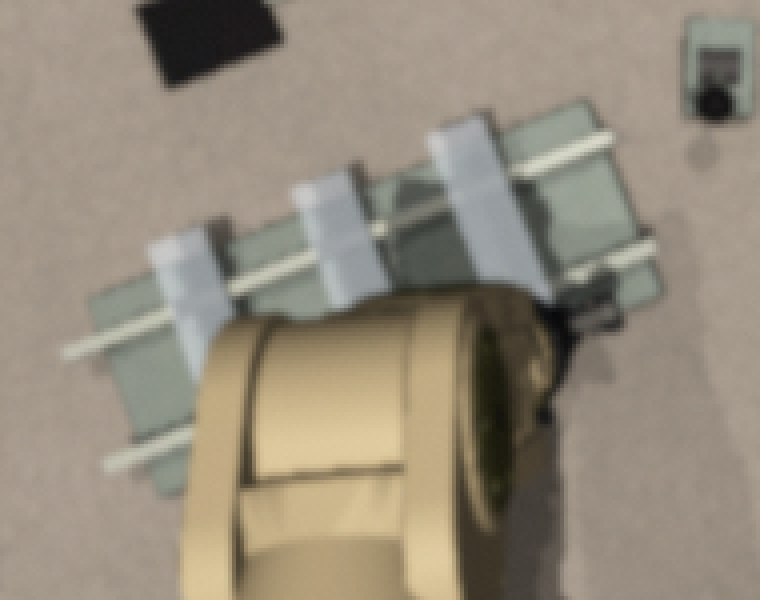

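Good. Final descent.

Request:
{"name": "play_rows", "arguments": {"rows": "3 0 0 .5 0; 3 0 0 1 0; 3 0 0 1.5 0; 3 0 0 1.9 0; 3 0 0 2.2 0; 3 0 0 2.35 0; 3 0 0 2.4 0; 3 0 0 2.4 0"}}

```text
clock: 45.95
ee_pos: [0.4558, 0.1377, 0.045]
tool_rot: [0.612, -3.081, 0.0]
contact_force: [-1.1, 0.3, -1.3]
width: 0.0383
```

Request:
{"name": "play_rows", "arguments": {"rows": "3 0 0 .05 0; 3 0 0 .1 0; 3 0 0 .15 0; 3 0 0 .2 0; 3 0 0 .2 0; 3 0 0 .2 0; 3 0 0 .2 0; 3 0 0 .2 0"}}

```text
clock: 46.62
ee_pos: [0.4559, 0.1377, 0.0432]
tool_rot: [-0.612, 3.081, -0.0]
contact_force: [0.4, -0.3, -1.8]
width: 0.038
```

Request:
{"name": "play_rows", "arguments": {"rows": "3 0 0 .05 0; 3 0 0 .1 0; 3 0 0 .1 0; 3 0 0 .1 0; 3 0 0 .1 0; 3 0 0 .1 0; 3 0 0 .1 0; 3 0 0 .1 0"}}

```text
clock: 47.28
ee_pos: [0.4559, 0.1378, 0.0422]
tool_rot: [-0.612, 3.081, -0.0]
contact_force: [0.6, 0.2, 0.3]
width: 0.0385
```

Request:
{"name": "play_rows", "arguments": {"rows": "3 0 0 .05 0; 3 0 0 .05 0; 3 0 0 .05 0; 3 0 0 .05 0; 3 0 0 .05 0; 3 0 0 .05 0; 3 0 0 .05 0; 3 0 0 .05 0"}}

```text
clock: 47.95
ee_pos: [0.4559, 0.1378, 0.042]
tool_rot: [-0.612, 3.081, -0.0]
contact_force: [-1.7, -1.3, 5.9]
width: 0.0384
```

Request:
{"name": "play_rows", "arguments": {"rows": "3 0 0 0 0; 3 0 0 0 0; 3.9 0 0 0 0; 4 0 0 0 0; 4.3 0 0 0 0; 5 0 0 0 0; 6 0 0 0 0; 6 0 0 0 0"}}

```text
clock: 48.62
ee_pos: [0.4558, 0.1377, 0.0415]
tool_rot: [0.612, -3.081, 0.0]
contact_force: [-0.8, 0.4, 0.2]
width: 0.0596
```

Request:
{"name": "play_rows", "arguments": {"rows": "6 0 0 -.5 0; 6 0 0 -1.5 0; 6 0 0 -3 0; 6 0 0 -5 0; 6 0 0 -8 0; 6 0 0 -11 0; 6 0 0 -14 0; 6 0 0 -17 0"}}

```text
clock: 49.28
ee_pos: [0.4555, 0.1377, 0.2135]
tool_rot: [-0.612, 3.081, -0.0]
contact_force: [0.7, 0.8, -0.1]
width: 0.0599
```

Request:
{"name": "play_rows", "arguments": {"rows": "6 0 -2 0 0; 6 0 -5 0 0; 6 0 -8 0 0; 6 0 -12 0 0; 6 0 -16 0 0; 6 0 -20 0 0; 6 0 -21 0 0; 6 0 -21 0 0"}}

```text
clock: 49.95
ee_pos: [0.5371, -0.0592, 0.2115]
tool_rot: [-0.605, 3.082, -0.001]
contact_force: [0.4, 0.7, 0.6]
width: 0.06
```

```bash
python3 -c "
from fit import *
go(.6,.02,.2,0)
snap('scene','s24.png');snap('top','t24.png')
i=cv2.imread('pics/s24.png');cv2.imwrite('pics/s24c.png',cv2.resize(i[150:270,230:420],None,fx=4,fy=4,interpolation=3))
i=cv2.imread('pics/t24.png');cv2.imwrite('pics/t24c.png',cv2.resize(i[120:310,80:280],None,fx=3,fy=3,interpolation=3))
"
```

```text
pos [ 0.5371 -0.0592  0.2115] yaw -2.754 clk 49.95 F [0.4 0.7 0.6] w 6.0
SHIFT cm [-8.82  4.95  1.15] turn -2.754
```

View pics/s24c.png

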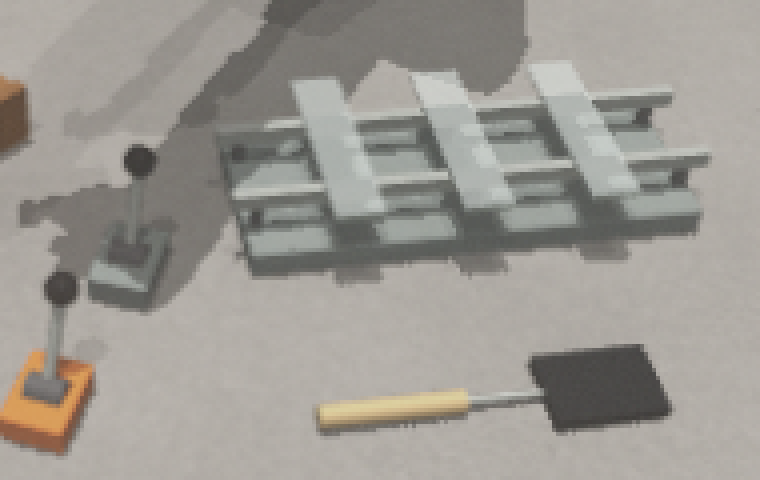

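View pics/t24c.png

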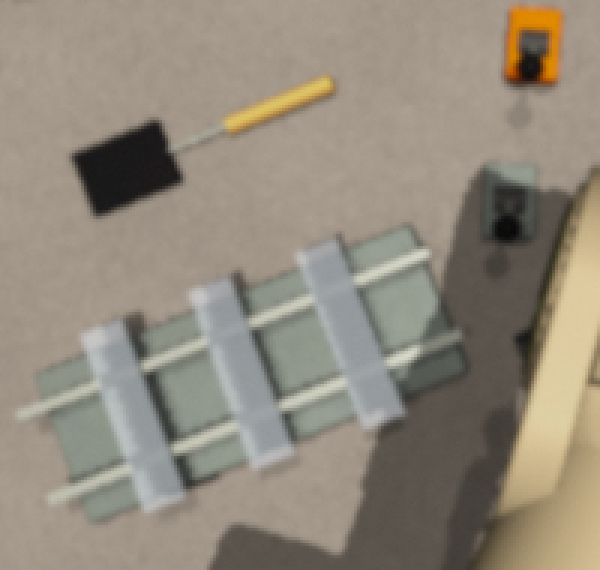

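```bash
python3 - <<'E'
from fit import *
t=snap('top');s=snap('scene')
T=lambda a:np.array(a,float)/3+[80,120]-.33
S=lambda a:np.array(a,float)/4+[230,150]-.375
for n,c in dict(a=[(82,333),(125,320),(184,497),(145,511)],b=[(190,290),(233,276),(294,455),(254,468)],c=[(298,250),(340,235),(405,413),(365,427)]).items():
    p=inv(WO,WY,ray(t,T(c),.066));v=(p[0]+p[1]-p[2]-p[3]);print(n,p.mean(0).round(4),np.arctan2(v[1],v[0]).round(3))
def tri(a,b):
    P=[]
    for q,x in((t,a),(s,b)):
        P.append((np.c_[q['R'],q['t']],cv2.undistortPoints(np.array(x).reshape(-1,1,2),q['mtx'],q['D']).reshape(2,-1)))
    X=cv2.triangulatePoints(P[0][0],P[1][0],P[0][1],P[1][1]);return X[:3,0]/X[3,0]
print("tip",tri(T([(507,229)]),S([(140,160)])))
print("pivot",tri(T([(509,198)]),S([(130,248)])))
print("box top-view z0.0/.03",ray(t,T([(485,164),(538,164),(538,240),(484,238)]),.03).round(4).tolist())
E
```

```text
a [0.002  0.0999] -0.015
b [ 0.0024 -0.0044] -0.017
c [ 0.0009 -0.1089] -0.005
tip [0.60878599 0.02312986 0.09395034]
pivot [0.64253599 0.02398653 0.03046871]
box top-view z0.0/.03 [[0.6748, 0.0453, 0.03], [0.6759, -0.0046, 0.03], [0.6042, -0.0061, 0.03], [0.605, 0.0445, 0.03]]
```

```bash
python3 -c "
from fit import *
go(.555,.0225,.16,np.pi)"
```

```text
pos [ 0.5354 -0.0551  0.2117] yaw -2.748 clk 50.15 F [0.3 0.9 0.8] w 6.01
SHIFT cm [-4.79  6.41  5.18] turn 0.393
```

Request:
{"name": "play_rows", "arguments": {"rows": "4 -1 1 1 .1; 2 -2 2.5 2 .2; 0 -3 4 3 .3; 0 -4 5.4 4 .39; 0 -4.8 6.4 5 .393; 0 -4.8 6.4 5.2 .393; 0 -4.8 6.4 5.2 .393; 0 -4.8 6.4 5.2 .393"}}

```text
clock: 50.82
ee_pos: [0.5555, 0.0219, 0.1601]
tool_rot: [0.002, -3.142, 0.001]
contact_force: [-0.7, 0.0, 0.9]
width: 0.0
```

```bash
python3 -c "
from fit import *
go(.555,.0225,.076,np.pi);snap('wrist','w25.png')"
```

```text
pos [0.5555 0.0219 0.1601] yaw -3.141 clk 50.82 F [-0.7  0.   0.9] w 0.0
SHIFT cm [0.05 0.07 8.41] turn 0.001
```

View pics/w25.png

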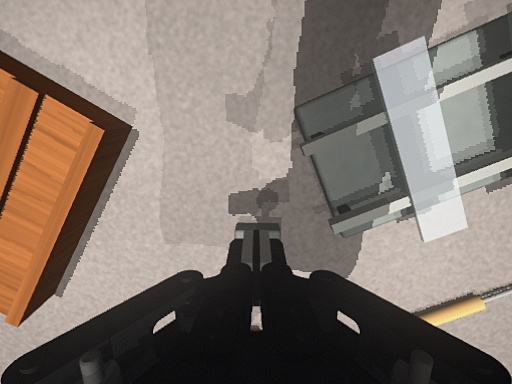

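Request:
{"name": "play_rows", "arguments": {"rows": "0 0 0 1.5 0; 0 0 0 3 0; 0 0 0 4.5 0; 0 0 0 6 0; 0 0 0 7.3 0; 0 0 0 8.2 0; 0 0 0 8.4 0; 0 0 0 8.4 0"}}

```text
clock: 51.53
ee_pos: [0.5558, 0.0208, 0.0757]
tool_rot: [-0.002, -3.141, 0.0]
contact_force: [0.2, -0.7, 0.5]
width: -0.0
```

Request:
{"name": "play_rows", "arguments": {"rows": "0 -.5 0 0 0; 0 -1 0 0 0; 0 -1.5 0 0 0; 0 -2 0 0 0; 0 -2.5 0 0 0; 0 -3 0 0 0; 0 -3.5 0 0 0; 0 -4 0 0 0"}}

```text
clock: 52.2
ee_pos: [0.5961, 0.0213, 0.0756]
tool_rot: [-0.001, -3.141, -0.0]
contact_force: [-1.1, -0.8, 1.3]
width: 0.0004
```

Request:
{"name": "play_rows", "arguments": {"rows": "0 -.5 0 0 0; 0 -1 0 0 0; 0 -1.5 0 0 0; 0 -2 0 0 0; 0 -2.5 0 0 0; 0 -3 0 0 0; 0 -3.5 0 0 0; 0 -4 0 0 0"}}

```text
clock: 52.87
ee_pos: [0.6366, 0.0211, 0.0757]
tool_rot: [0.001, 3.142, -0.0]
contact_force: [-1.0, 0.1, -0.4]
width: 0.0001
```

```bash
python3 -c "
from fit import *
go(.66,.0225,.076,np.pi);snap('scene','s26.png')
i=cv2.imread('pics/s26.png');cv2.imwrite('pics/s26c.png',cv2.resize(i[150:270,200:360],None,fx=4,fy=4,interpolation=3))"
```

```text
pos [0.6366 0.0211 0.0757] yaw 3.141 clk 52.87 F [-1.   0.1 -0.4] w 0.01
SHIFT cm [-2.34  0.15 -0.03] turn -0.001
```

View pics/s26c.png

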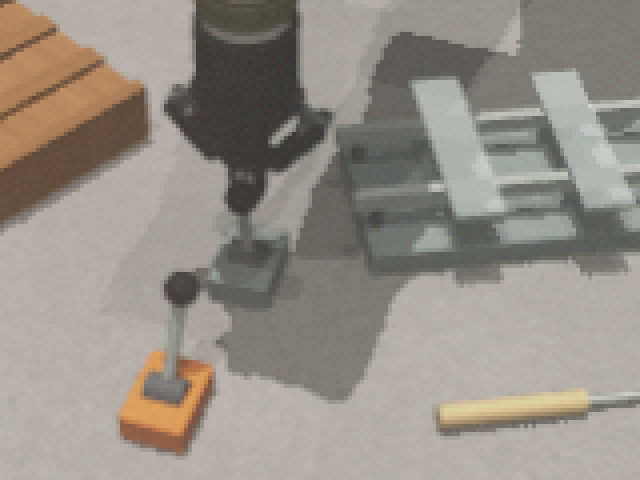

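Lever is moving; keep pushing in small steps, watching force.

Request:
{"name": "play_rows", "arguments": {"rows": "0 -.25 0 0 0; 0 -.5 0 0 0; 0 -.75 0 0 0; 0 -1 0 0 0; 0 -1.2 0 0 0; 0 -1.4 0 0 0; 0 -1.6 0 0 0; 0 -1.8 0 0 0"}}

```text
clock: 53.58
ee_pos: [0.6541, 0.0211, 0.0757]
tool_rot: [-0.001, -3.141, 0.0]
contact_force: [-0.7, -1.0, -1.2]
width: 0.0002
```

Request:
{"name": "play_rows", "arguments": {"rows": "0 -.1 0 0 0; 0 -.2 0 0 0; 0 -.3 0 0 0; 0 -.4 0 0 0; 0 -.4 0 0 0; 0 -.4 0 0 0; 0 -.4 0 0 0; 0 -.4 0 0 0"}}

```text
clock: 54.25
ee_pos: [0.6578, 0.0211, 0.0757]
tool_rot: [-0.001, -3.141, 0.0]
contact_force: [-2.0, -0.0, -0.7]
width: -0.0001
```

Request:
{"name": "play_rows", "arguments": {"rows": "0 -.1 0 0 0; 0 -.2 0 0 0; 0 -.3 0 0 0; 0 -.4 0 0 0; 0 -.4 0 0 0; 0 -.4 0 0 0; 0 -.4 0 0 0; 0 -.4 0 0 0"}}

```text
clock: 54.92
ee_pos: [0.6581, 0.0211, 0.0755]
tool_rot: [-0.001, -3.134, 0.0]
contact_force: [-13.2, -1.4, 6.7]
width: -0.0002
```

```bash
python3 -c "
from fit import *
go(.66,.0225,.076,np.pi);snap('scene','s27.png')
i=cv2.imread('pics/s27.png');cv2.imwrite('pics/s27c.png',cv2.resize(i[150:270,200:360],None,fx=4,fy=4,interpolation=3))"
```

```text
pos [0.6581 0.0211 0.0755] yaw 3.141 clk 54.92 F [-13.2  -1.4   6.7] w -0.02
SHIFT cm [-0.19  0.14 -0.05] turn -0.001
```

View pics/s27c.png

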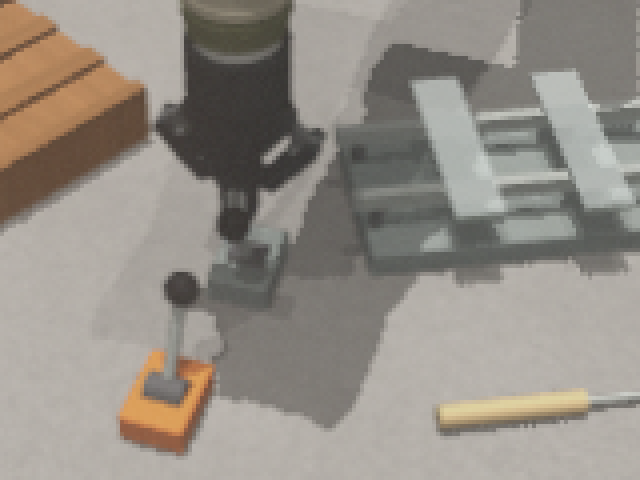

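Request:
{"name": "play_rows", "arguments": {"rows": "0 .4 0 0 0; 0 1 0 0 0; 0 2 0 0 0; 0 4 0 0 0; 0 6 0 -1 0; 0 8 0 -3 0; 0 10 0 -6 0; 0 10 0 -9 0"}}

```text
clock: 55.63
ee_pos: [0.5578, 0.0217, 0.1658]
tool_rot: [-0.001, -3.137, -0.001]
contact_force: [-0.1, 0.1, -0.1]
width: -0.0002
```

Request:
{"name": "play_rows", "arguments": {"rows": "0 0 -3 -3 0; 0 0 -6 -5 0; 0 0 -9 -7 0; 0 2 -12 -9 0; 0 4 -15 -9 0; 0 6 -18 -9 0; 0 6 -21 -9 0; 0 6 -21 -9 0"}}

```text
clock: 56.3
ee_pos: [0.5019, -0.1938, 0.2564]
tool_rot: [0.01, 3.138, -0.006]
contact_force: [0.4, -0.7, 0.2]
width: 0.0001
```

```bash
python3 -c "
from fit import *
go(.66,.0225,.076,np.pi);t=snap('top','t28.png');s=snap('scene','s28.png')
i=cv2.imread('pics/s28.png');a=cv2.resize(i[150:270,220:420],None,fx=4,fy=4,interpolation=3)
cv2.imwrite('pics/s28c.png',a)
i=cv2.imread('pics/t28.png');cv2.imwrite('pics/t28c.png',cv2.resize(i[120:310,80:280],None,fx=3,fy=3,interpolation=3))"
```

```text
pos [ 0.5019 -0.1938  0.2564] yaw 3.135 clk 56.3 F [ 0.4 -0.7  0.2] w 0.01
SHIFT cm [-15.62  21.79  18.01] turn -0.006
```

View pics/s28c.png

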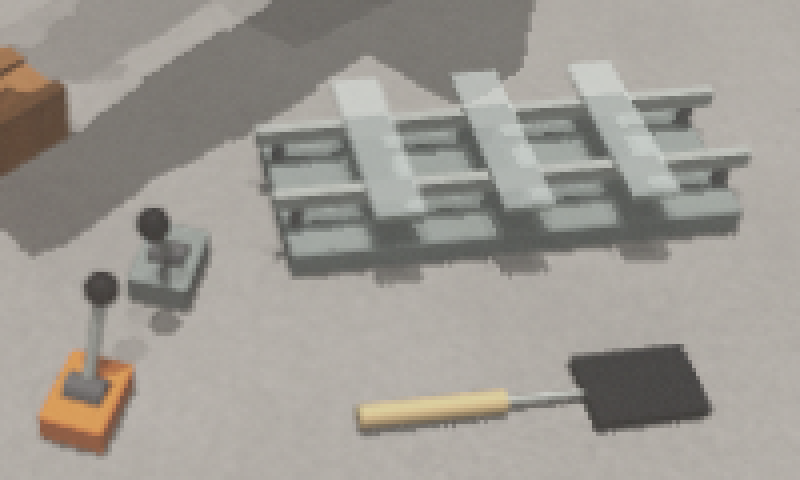

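View pics/t28c.png

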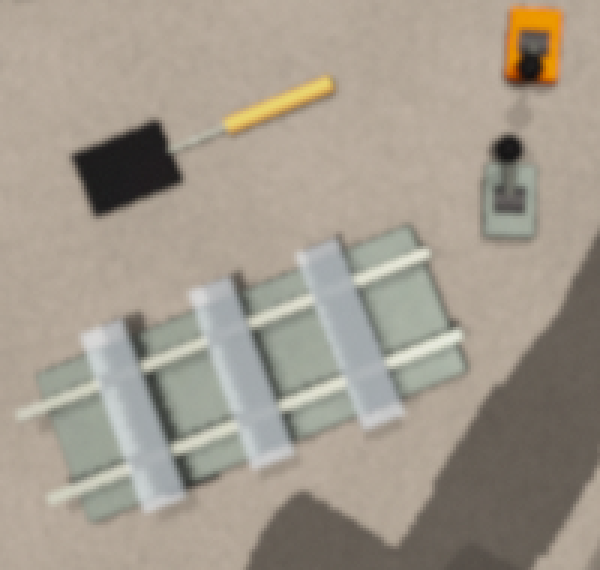

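```bash
python3 - <<'E'
from fit import *
t=snap('top','t29.png');s=snap('scene')
P=[]
for q,x in((t,np.array([508,149.])/3+[80,120]-.33),(s,np.array([152,224.])/4+[220,150]-.375)):
    P.append((np.c_[q['R'],q['t']],cv2.undistortPoints(x.reshape(-1,1,2),q['mtx'],q['D']).reshape(2,-1)))
X=cv2.triangulatePoints(P[0][0],P[1][0],P[0][1],P[1][1]);X=X[:3,0]/X[3,0];print(X)
a=np.array([.6088,.094]);b=X[[0,2]];print("swing from chord",2*np.arcsin(np.linalg.norm(b-a)/2/.075),2*np.arcsin(np.linalg.norm(b-a)/2/.08))
E
```

```text
[0.6804531  0.02261689 0.09118558]
swing from chord 0.9968794553617276 0.9294505006163118
```

```bash
python3 -c "
from h import *
print(sensors.read_state()['clock']);print(job.close_job())"
```

```text
56.5
the job is handed in; nothing more can be done
None
```

I loaded all three strips onto the warmer and pushed the grey switch fully on, then handed the job in at 56.5 s. The board's fourth groove was empty.

- **Strips:** Measured once all three were placed, their centres were within 2.5 mm of the bars' centreline. They sat at about +100, −4 and −109 mm along the bars, square within 0.02 rad. Pictures taken after the switch push show them unmoved. Each touched down at about 5–7 N.
- **Switch:** The push ended against the lever's stop at about 13 N. The triangulated swing is about 0.93–1.0 rad, against the 0.85 needed.
- **Paddle:** The last pictures show it where it was at the start.
- **Robot:** The arm was clear of everything when I handed in.

No check failed or disagreed. I did not see any strip get knocked aside during the run.

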